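Turn the cracked heel housing sole up in the strip-down stop

TASK

The cracked heel housing is to be stripped for its screws: turn it over a quarter turn at a time, first setting it down on an end or a side and letting go of it, then taking it afresh and tipping it on, until its open sole with the four screw posts looks straight up. Leave it lying flat on the steel strip-down plate, pushed home into the corner of the angle stop, a long side flush against the long rail and an end flush against the short rail. Do not drop it, and leave the other parts on the counter where they lie.

Things in the scene. Friction and masses are not known exactly. Their poses are not given: they have to be found in the camera images.
- heel_housing: cracked heel housing, a boxy shell of plain grey plastic, 66 mm long (own x, +x to the front), 50 wide (own y), 52 high (own z), about 0.3 kg, centre of mass near the middle. Starts standing on its open sole (-z face), closed top up, its x 1.2 to 2.5 rad from world +x. Origin: centre of the sole face. Best held across the plain cheeks (+y, -y), 50 mm apart; it rests stably on any face
- housing_centre (a point): middle of the housing's block, 26 mm from the sole, axes as the housing. Faces: top +z closed with a black inlay; rear -x with a round screw; front +x with a jaw slot 40 x 16 mm; left cheek +y with a crack line and a 12 mm corner broken out at top rear; sole -z hollow, with four screw posts and a steel barrel inside
- strip_plate: dark steel strip-down plate fixed on the counter, 160 (own x) x 200 (own y) x 8 mm, with an L-shaped stop of two bright rails 10 mm thick, 14 mm high above the plate: long rail along y, inner face at x = +45, from y = -75 to +60; short rail along x, inner face at y = -70, from x = -17 to +45. Origin: centre of the underside; yaw within 0.2 rad of world
- stop_corner (a point): inner corner of the stop on the plate's top face, 8 mm above the counter, at (45, -70, 8) mm of the plate, axes as the plate: +x into the long rail, -y into the short rail. The housing belongs on its -x, +y side, length along y: its middle then lies 25 mm before the long rail, 33 mm from the short rail, 26 mm above the plate
- toe_cup: bystander: red plastic toe cup, 58 x 60 mm, 36 mm high; origin at the centre of its underside
- drill_guide: bystander: flat brass drill guide with five holes, 90 x 44 mm, 14 mm high; origin at the centre of its underside
- ski_brake_a: bystander: steel ski brake, a small plate with two wire arms ending in black feet, about 120 mm long (own x), 58 mm wide, 16 mm high; origin on its underside near the plate's front edge
- ski_brake_b: bystander: second ski brake, same as the first
- screwdriver: bystander: screwdriver with a black handle, lying
- screw_cup: bystander: open steel cup, 64 mm across, 38 mm high; origin at the centre of its underside
- heel_lever: bystander: black plastic heel lever, 63 x 32 mm, 15 mm high; origin at the centre of its underside
Things that resemble listed ones, but are neither listed nor needed, are in the scene too. Leave any blue or pink look-alike of the heel_housing alone.

How it is judged:
By the outcome, as a careful person would: the job done as asked, in the order asked, and still so for the second after the job is handed in, with the robot touching nothing.
It also fails if it takes over 67 s, if anything falls off the work surface, if the arm or the gripper's body presses on something with over 40 N, if the wrist force passes 120 N, or if a joint passes its speed limit or range.

ROBOT

A 6-joint arm with a two-finger parallel gripper is mounted at the origin on the work surface. World frame = base frame: x ahead of the robot, y to its left, z up, the work surface at z = 0. Lengths are in m, angles in rad, forces in N, time in s.
With the tool pointing down it reaches from about 0.375 to 0.75 m from the base axis. Payload 9 kg.
Tool frame: the origin (TCP) lies at the very end of the fingers, on their centre line; the grasp point (between the pads) lies 19 mm behind it; z points along the fingers, y is the direction in which the jaws open and shut (so a half turn about z gives the same grasp; the last joint's range is limited). The gripper opens to 85 mm and grips with 20 to 120 N. Pads are 22 mm wide; open, the fingers measure 114 mm over their backs; the gripper's body (76 mm by 85 mm) begins 54 mm behind the grasp point. The pads swing forward as they close: fully open they stand 13 mm farther back than shut.
Start: joints at [1.012, 0.104, 0.097, 1.564, 0, 1.353], TCP at [0.201, 0.566, 0.205] pointing down, gripper open.
Joint ranges: [-2.99, 2.99], [-0.84, 1.86], [-1.1, 1.16], [-1.84, 2.11], [-1.51, 1.56], [-3.14, 3.14]. Speed limits (rad/s): [2.22, 2.22, 2.57, 3.14, 3.14, 3.14].

INTERFACE

Orientations are given as [roll, pitch, yaw] about the fixed x, y, z axes, in that order (R = Rz(yaw) Ry(pitch) Rx(roll)).
In Python, from rig import arm gives the robot as it stands. The module is installed in compiled form; this text tells all that it offers.
- The arm moves only by the shell command python3 -m inch 'ROWS' [FORCE]. ROWS is a JSON object of lists of equal length, an entry for each row: "xyz": the shift along the tool's x, y, z in m, a list of three; "rot": the turn, a rotation vector about the tool's x, y, z in degrees, a list of three; "fingers": the opening, from 0 (shut) to 1 (fully open). In form: {"xyz": [[x, y, z], ...], "rot": [[rx, ry, rz], ...], "fingers": [fingers, ...]}. A call has 1 to 10 rows; each row is the pose to reach, as a shift and turn from the pose commanded when the call began, along the tool's axes at that moment; what a row does not reach only later rows make up. A row lasts 1/8 s, in which the tool goes at most 62.5 mm and 10.7 degrees, less where a joint would pass 70% of its speed; a pose out of reach is approached as far as the arm can. A call with a gripper value outside its range is refused whole. The fingers move at their own pace and stop on an object; FORCE is the grip in N (left out, the last holds). Time passes only in rows, so rows that repeat a pose let the fingers close. It gives the time, the measured TCP pose, the force and the opening at its end, in the units of the state.
- arm.observe(): the state, without advancing time (a new reading comes with each control period).
- arm.read_camera(name): name is "scene" or "top" or "wrist"; returns a dict with "pixels" (480x640x3 uint8, red, green, blue), "mtx" (3x3 intrinsics, pixels), "xyz" and "orientation" of the camera in the world; the wrist camera has in their place "mount" (4x4, takes a point from camera to tool coordinates, whose origin is the TCP and whose axes are the flange's). Camera axes: x right, y down, z forward; pixel columns grow to the right and rows downward; lengths in m; the calibration is good to about 2 mm. A picture is of the moment at which its call begins: read the wrist's pose just before it. There is no depth.
- arm.hand_in(): hands the job in, once; it reports no verdict.
The state is a dict: "time_s": time; "q": joint angles; "dq": joint speeds; "effort": joint torques, N m; "tcp_pos": TCP position; "ee_rot": TCP orientation; "ft_force": force on the tool from outside, world axes, zero at the start; "wrist_torque": the same for the moment, N m; "grip_width": finger opening in m.
Only numpy, scipy, OpenCV 4.12 (cv2) and the standard library are available. Lean on these libraries where they do the work, as an engineer would, in place of code of your own. Each camera call takes 0.05 s, during which the arm holds its last target.

## Working session

There is one attempt and no reset: what is moved stays moved. The work goes in short steps, Python scripts to look and compute and a shell command to move; the robot and the scene stay as the last step left them, time stands still between calls to the robot, and variables do not carry over. Pictures are saved under pics/ and viewed, and the job is handed in when it is done.

```bash
mkdir -p pics; cat > h.py <<'E'
import numpy as np, cv2
from rig import arm
from scipy.spatial.transform import Rotation as R
def snap(name,fn):
    o=arm.observe(); c=arm.read_camera(name)
    cv2.imwrite('pics/'+fn,c['pixels'][:,:,::-1]); return o,c
E
python3 - <<'E'
from h import *
for n in ['scene','top','wrist']:
    o,c=snap(n,n+'0.png'); np.save(n+'0.npy',c,allow_pickle=True)
    print(n,{k:v for k,v in c.items() if k!='pixels'})
print(o)
E
```

```text
scene {'mtx': array([[602.28386821,   0.        , 330.19495581],
       [  0.        , 602.28386821, 238.8178055 ],
       [  0.        ,   0.        ,   1.        ]]), 'xyz': array([1.71800327, 0.20458651, 1.05954392]), 'orientation': array([-2.26712583e+00,  7.73969181e-04,  1.74068225e+00])}
top {'mtx': array([[494.28333283,   0.        , 319.57079865],
       [  0.        , 494.28333283, 234.49343193],
       [  0.        ,   0.        ,   1.        ]]), 'xyz': array([ 0.33404984, -0.02823266,  1.10801746]), 'orientation': array([-2.94521239,  0.02071707, -1.58321118])}
wrist {'mtx': array([[375.54269159,   0.        , 313.72829557],
       [  0.        , 375.54269159, 244.03115671],
       [  0.        ,   0.        ,   1.        ]]), 'mount': array([[-1.60793208e-04, -9.54767473e-01, -2.97353403e-01,
         7.49125150e-02],
       [ 9.99999901e-01, -2.99242910e-05, -4.44664334e-04,
         5.49747464e-04],
       [ 4.15652953e-04, -2.97353445e-01,  9.54767383e-01,
        -1.68977955e-01],
       [ 0.00000000e+00,  0.00000000e+00,  0.00000000e+00,
         1.00000000e+00]])}
{'time_s': 0.1, 'q': array([1.01229158e+00, 1.04635104e-01, 9.65503858e-02, 1.56393743e+00,
       3.94975255e-05, 1.35311899e+00]), 'dq': array([ 0.00099927, -0.00200602,  0.00444682, -0.00044815,  0.00054185,
        0.00199453]), 'effort': array([ 5.96011552e-03, -5.58210361e+01,  5.04718351e+01,  1.31314309e-02,
       -3.56526216e-04, -8.52891219e-06]), 'tcp_pos': array([0.20034073, 0.56520295, 0.20470459]), 'ee_rot': array([-3.14040429e+00, -3.03296792e-04,  2.80076504e+00]), 'ft_force': array([ 0.55036073, -0.36654846,  0.82759239]), 'wrist_torque': array([0.02723461, 0.01819446, 0.01784614]), 'grip_width': 0.08511652646722571}
```

View pics/top0.png

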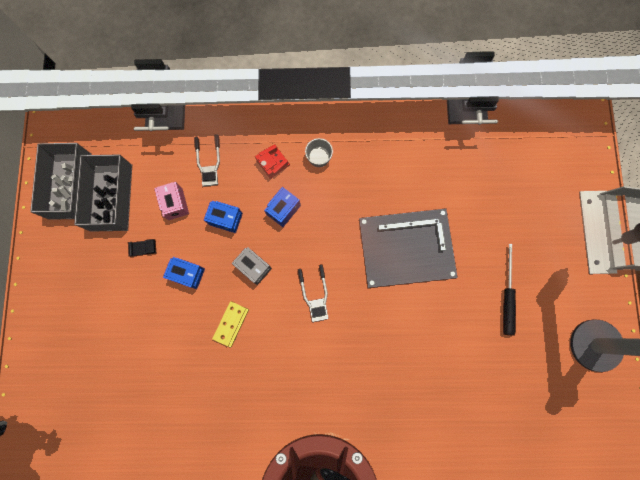

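View pics/scene0.png

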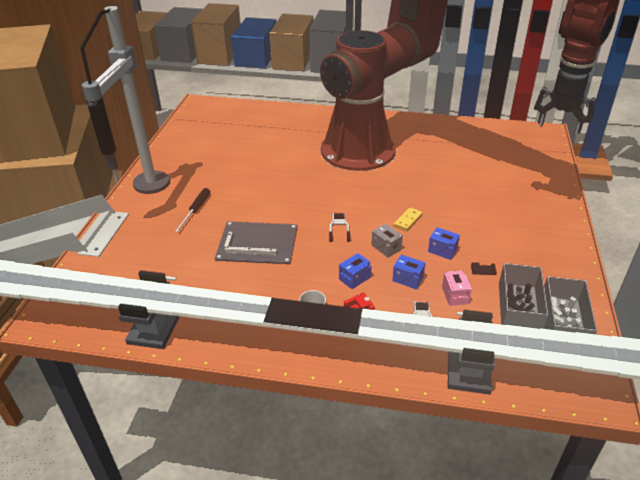

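View pics/wrist0.png

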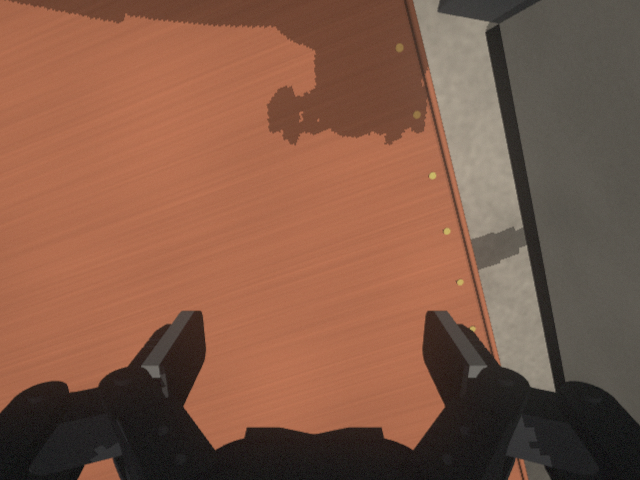

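The top view shows the grey housing at about (252,266), three blue look-alikes and one pink around it, the plate at (408,248) and the bright L stop with its corner at about (443,222).

```bash
cat >> h.py <<'E'
def ray(c,uv,z,pose=None):
    K=c['mtx']
    if pose is None: Rc=R.from_euler('xyz',c['orientation']).as_matrix(); t=np.array(c['xyz'])
    else:
        T=pose@c['mount']; Rc=T[:3,:3]; t=T[:3,3]
    uv=np.atleast_2d(uv).astype(float)
    d=np.c_[(uv-K[:2,2])/[K[0,0],K[1,1]],np.ones(len(uv))]@Rc.T
    return t+d*((z-t[2])/d[:,2])[:,None]
def tcpT(o):
    T=np.eye(4);T[:3,:3]=R.from_euler('xyz',o['ee_rot']).as_matrix();T[:3,3]=o['tcp_pos'];return T
E
python3 - <<'E'
from h import *
c=np.load('top0.npy',allow_pickle=True).item()
p=c['pixels']
a=cv2.resize(p[230:300,215:290],None,fx=8,fy=8,interpolation=cv2.INTER_CUBIC)
b=cv2.resize(p[200:300,350:465],None,fx=6,fy=6,interpolation=cv2.INTER_CUBIC)
cv2.imwrite('pics/a.png',a[:,:,::-1]);cv2.imwrite('pics/b.png',b[:,:,::-1])
# grid of some pixels
for uv,z in [((252,266),.052),((443,222),.022),((408,248),.008),((230,324),.014),((313,290),.0)]: print(uv,ray(c,uv,z))
E
```

```text
(252, 266) [[0.47754272 0.13770611 0.052     ]]
(443, 222) [[ 0.57437622 -0.28529195  0.022     ]]
(408, 248) [[ 0.5189489  -0.20665659  0.008     ]]
(230, 324) [[0.35569654 0.19009829 0.014     ]]
(313, 290) [[0.42846473 0.00825655 0.        ]]
```

View pics/a.png

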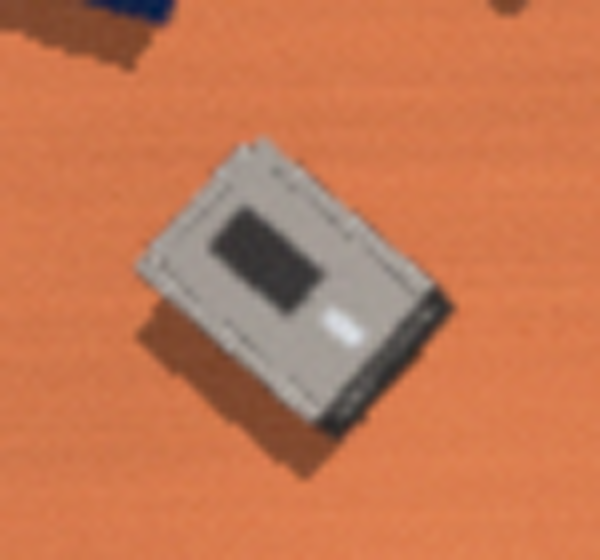

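View pics/b.png

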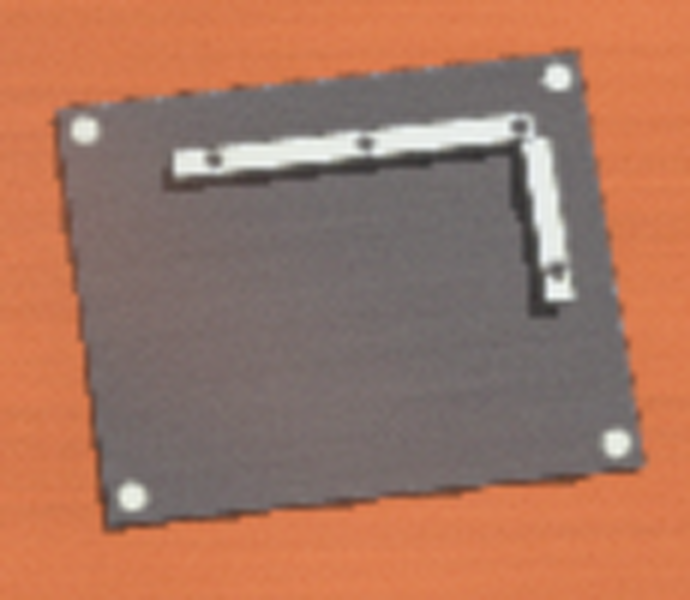

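```bash
python3 - <<'E'
from h import *
c=np.load('top0.npy',allow_pickle=True).item()
A=np.array([[258,140],[135,265],[318,418],[437,288]],float)
P=ray(c,(A+.5)/8-.5+[215,230],.052); print(P[:,:2]); print('c',P.mean(0))
for i in range(4):
    d=P[(i+1)%4]-P[i]; print(np.linalg.norm(d),np.arctan2(d[1],d[0]))
B=np.array([[57,108],[577,52],[645,465],[107,528]],float)
Q=ray(c,(B+.5)/6-.5+[350,200],.008); print(Q[:,:2]); print('c',Q.mean(0))
for i in range(4):
    d=Q[(i+1)%4]-Q[i]; print(np.linalg.norm(d),np.arctan2(d[1],d[0]))
# rail inner corner at top z .022
print(ray(c,(np.array([[525,142],[175,178],[172,152]])+.5)/6-.5+[350,200],.022))
# refine plate colour contour
hsv=cv2.cvtColor(c['pixels'],cv2.COLOR_RGB2HSV)
m=((hsv[...,1]<90)).astype(np.uint8); m[:195]=0;m[300:]=0;m[:,:345]=0;m[:,470:]=0
k,_=cv2.findContours(m,cv2.RETR_EXTERNAL,cv2.CHAIN_APPROX_NONE)
k=max(k,key=cv2.contourArea); bx=cv2.boxPoints(cv2.minAreaRect(k)); print(bx); S=ray(c,bx,.008); print(S.mean(0),[np.arctan2(*(S[(i+1)%4]-S[i])[[1,0]]) for i in range(4)])
E
```

```text
[[0.51919011 0.14961457]
 [0.48543403 0.18240575]
 [0.44332332 0.13224414]
 [0.47792857 0.10054547]]
c [0.48146901 0.14120248 0.052     ]
0.04706096513166045 2.370692893067983
0.06549427170452726 -2.2691633815815044
0.04692897614534085 -0.7415890172787322
0.064111556926271 0.8716169750720949
[[ 0.59104351 -0.09879363]
 [ 0.60948386 -0.29680411]
 [ 0.45182906 -0.3120629 ]
 [ 0.43141694 -0.11278408]]
c [ 0.52094334 -0.20511118  0.008     ]
0.198867278727832 -1.4779360087575018
0.15839149330629565 -3.0451070869406474
0.2003215005087272 1.672870326269377
0.16023849488414726 0.08742145008000064
[[ 0.57173526 -0.27193526  0.022     ]
 [ 0.56019695 -0.14112201  0.022     ]
 [ 0.57014534 -0.14035774  0.022     ]]
[[359.07312 217.65852]
 [448.85364 207.6829 ]
 [456.59753 277.37805]
 [366.81702 287.35364]]
[ 0.52117337 -0.20627896  0.008     ] [np.float64(-1.4744734554095988), np.float64(-3.0976229835542384), np.float64(1.6669806334930724), np.float64(0.07978733519754065)]
```

```bash
cat >> h.py <<'E'
Z=np.array([0,0,1.])
def target(G,eyaw,lean,off=.019):
    E=np.array([np.cos(eyaw),np.sin(eyaw),0]);t=np.radians(lean)
    z=-np.cos(t)*Z-np.sin(t)*E; x=-np.cos(t)*E+np.sin(t)*Z; y=np.cross(z,x)
    T=np.eye(4);T[:3,:3]=np.c_[x,y,z];T[:3,3]=np.array(G)+off*z;return T
def delta(T,T0=None):
    if T0 is None:T0=tcpT(arm.observe())
    D=np.linalg.inv(T0)@T
    print('xyz mm',np.round(D[:3,3]*1000,1),'rot',np.round(np.degrees(R.from_matrix(D[:3,:3]).as_rotvec()),2)); return D
P0=np.array([.521,-.2055,0]);PY=.09
def plate(x,y,z): # plate mm -> world, z above plate top
    c,s=np.cos(PY),np.sin(PY); return P0+np.array([c*x-s*y,s*x+c*y,8+z])/1000*1.0
E
python3 -c "
from h import *
delta(target([.4815,.1412,.2],.86,0))"
```

```text
xyz mm [-406.7 -305.7   24. ] rot [-4.00e-02 -4.00e-02 -6.88e+01]
```

```bash
python3 -m inch '{"xyz":[[-407,-306,20],[-407,-306,20],[-407,-306,20],[-407,-306,20],[-407,-306,20],[-407,-306,20],[-407,-306,20],[-407,-306,20],[-407,-306,20],[-407,-306,20]],"rot":[[0,0,-69],[0,0,-69],[0,0,-69],[0,0,-69],[0,0,-69],[0,0,-69],[0,0,-69],[0,0,-69],[0,0,-69],[0,0,-69]],"fingers":[1,1,1,1,1,1,1,1,1,1]}' 2>&1 | head -c 600
```

```text
time_s: 1.4
tcp_pos: [0.5221, 0.0845, 0.1831]
ee_rot: [-3.141, 0.0, -2.278]
ft_force: [1.3, 0.5, 0.6]
grip_width: 0.0856
```

I typed millimetres where metres were wanted. The per-row limit kept the move short and nothing was touched. I'll use metres from here.

```bash
python3 - <<'E'
from h import *
o,c=snap('wrist','w1.png'); np.save('w1.npy',{'o':o,'c':c},allow_pickle=True)
print(o['q'],o['tcp_pos'])
delta(target([.4815,.1412,.2],.86,0))
E
```

```text
[-8.72021814e-02 -1.17042181e-01 -1.63492628e-01  1.52404233e+00
  2.60976096e-04 -9.50524164e-01] [0.52213752 0.08453327 0.18308298]
xyz mm [-18.8  74.1   0.8] rot [-0.15 -0.07 -0.05]
```

View pics/w1.png

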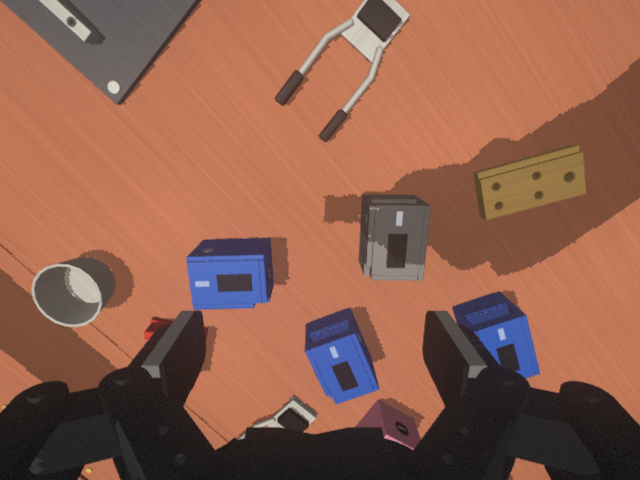

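The wrist view shows the grey housing's top face at about u 365–428, v 205–280. Its far end shows as a dark sliver, and the neighbours sit clear of it.

```bash
python3 - <<'E'
from h import *
d=np.load('w1.npy',allow_pickle=True).item(); p=d['c']['pixels']
a=cv2.resize(p[185:295,345:450],None,fx=5.4,fy=5.4,interpolation=cv2.INTER_CUBIC)
cv2.imwrite('pics/w1a.png',cv2.convertScaleAbs(a[:,:,::-1],alpha=1.6,beta=20))
E
```

```text
(no output)
```

View pics/w1a.png

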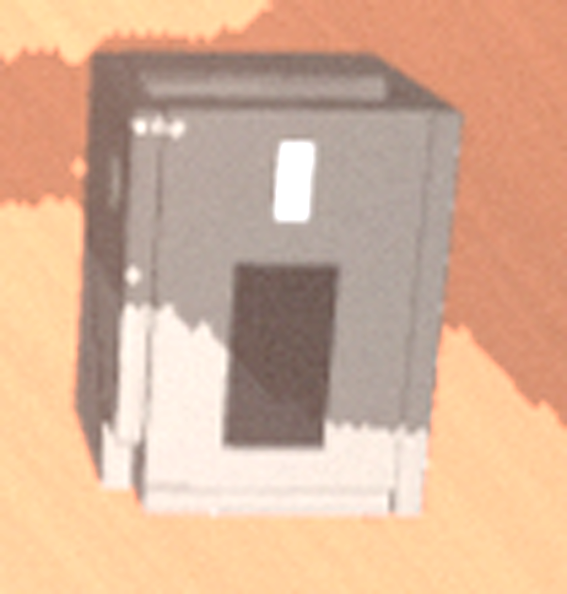

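```bash
python3 - <<'E'
from h import *
d=np.load('w1.npy',allow_pickle=True).item()
A=np.array([[137,110],[462,112],[421,513],[112,513]],float)
P=ray(d['c'],(A+.5)/5.4-.5+[345,185],.052,tcpT(d['o'])); print(P[:,:2],P.mean(0))
for i in range(4):
    q=P[(i+1)%4]-P[i]; print(np.linalg.norm(q),np.arctan2(q[1],q[0]))
E
```

```text
[[0.4784957  0.10226458]
 [0.44161935 0.13419642]
 [0.48425818 0.18316805]
 [0.52173666 0.15113697]] [0.48152747 0.1426915  0.052     ]
0.048780195201525 2.427930613848952
0.06493296310864898 0.854415896419155
0.04930138560434269 -0.7071887296599781
0.06525558306255318 -2.2951345967316703
```

```bash
python3 - <<'E'
from h import *
T=target([.4815,.142,.028],.856,-25)
B=T.copy();B[:3,3]-=.11*T[:3,2]; print(B[:3,3],T[:3,3])
delta(B)
E
```

```text
[0.45629201 0.11295529 0.11047401] [0.48676321 0.14806428 0.01078015]
xyz mm [19.  74.9 71.3] rot [ -0.11 -25.07   0.21]
```

```bash
python3 -m inch '{"xyz":[[0.01,0.04,0.03],[0.019,0.075,0.071],[0.019,0.075,0.071],[0.019,0.075,0.071],[0.019,0.075,0.071]],"rot":[[0,-10,0],[0,-20,0],[0,-25,0],[0,-25,0],[0,-25,0]],"fingers":[1,1,1,1,1]}' 60; python3 - <<'E'
from h import *
T=target([.4815,.142,.028],.856,-25)
print(arm.observe()['q']);delta(T)
snap('wrist','w2.png')
E
```

```text
time_s: 2.08
tcp_pos: [0.4512, 0.1202, 0.1112]
ee_rot: [3.141, 0.436, -2.28]
ft_force: [0.5, -1.1, 0.3]
grip_width: 0.0851
[-0.32634739 -0.7874558  -0.84797481  1.33846772  0.40248898 -1.15272641]
xyz mm [  2.3  -8.9 109.7] rot [ 0.16 -0.03  0.28]
```

View pics/w2.png

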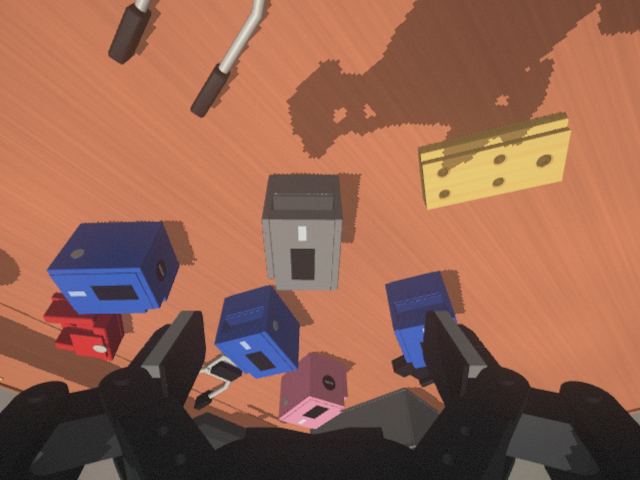

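The housing sits slightly left of the finger centre line, at about (300,235), so I correct sideways while advancing.

```bash
python3 -m inch '{"xyz":[[0.002,-0.009,0.025],[0.002,-0.009,0.045],[0.002,-0.009,0.055],[0.002,-0.009,0.055]],"rot":[[0,0,0.3],[0,0,0.3],[0,0,0.3],[0,0,0.3]],"fingers":[1,1,1,1]}' ; python3 - <<'E'
from h import *
T=target([.4815,.142,.028],.856,-25)
o,c=snap('wrist','w3.png');print(o['q'],o['dq']);delta(T)
E
```

```text
time_s: 2.62
tcp_pos: [0.4727, 0.1317, 0.0616]
ee_rot: [3.138, 0.435, -2.283]
ft_force: [-1.1, 0.1, 1.2]
grip_width: 0.0851
[-0.2772104  -0.68867418 -0.88061695  1.1883972   0.39407422 -1.09832768] [-0.01217915 -0.02477127  0.00548977  0.0140293   0.00346251 -0.00828614]
xyz mm [ 2.   0.3 55.7] rot [ 0.2  -0.02  0.13]
```

View pics/w3.png

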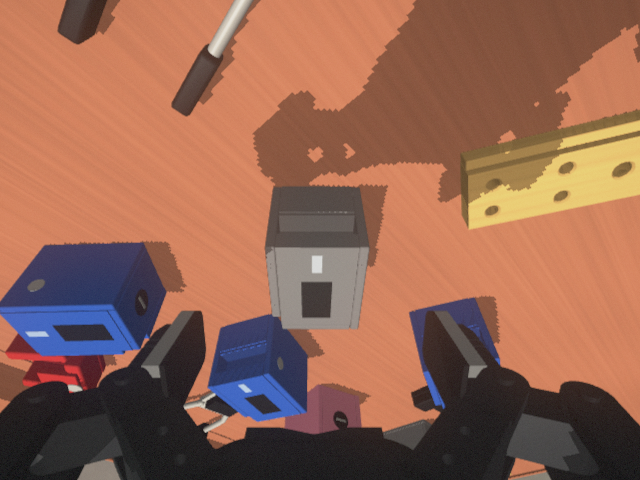

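It's centred at u≈317 between the fingers. I advance and close.

```bash
python3 -m inch '{"xyz":[[0.002,0,0.025],[0.002,0,0.045],[0.002,0,0.055],[0.002,0,0.055],[0.002,0,0.055],[0.002,0,0.055],[0.002,0,0.055],[0.002,0,0.055],[0.002,0,0.055],[0.002,0,0.055]],"rot":[[0,0,0],[0,0,0],[0,0,0],[0,0,0],[0,0,0],[0,0,0],[0,0,0],[0,0,0],[0,0,0],[0,0,0]],"fingers":[1,1,1,1,0,0,0,0,0,0]}' 60; python3 - <<'E'
from h import *
T=target([.4815,.142,.028],.856,-25)
o,c=snap('scene','s4.png');delta(T);print(o['ft_force'])
p=c['pixels'][150:310,300:500];cv2.imwrite('pics/s4.png',cv2.resize(p,None,fx=3.5,fy=3.5)[:,:,::-1])
E
```

```text
time_s: 3.92
tcp_pos: [0.4874, 0.1472, 0.012]
ee_rot: [3.141, 0.437, -2.283]
ft_force: [-3.1, -1.9, 7.2]
grip_width: 0.0486
xyz mm [0.3 1.  1.2] rot [0.11 0.05 0.1 ]
[-3.10058889 -1.87704977  7.15068965]
```

View pics/s4.png

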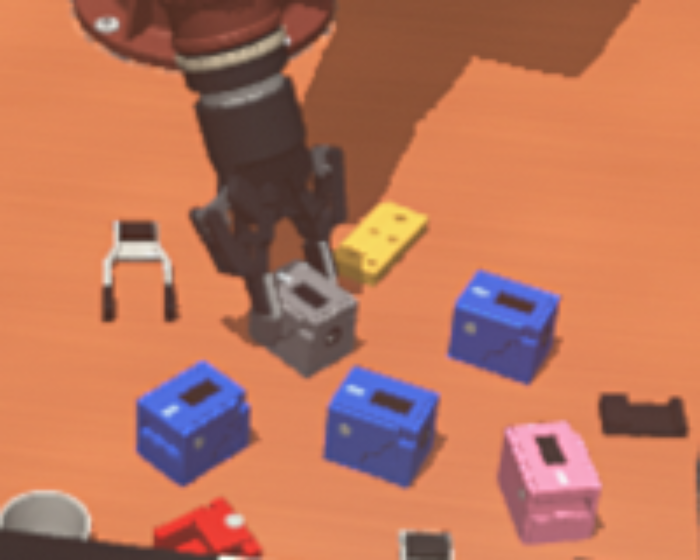

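```bash
cat >> h.py <<'E'
def pose(M,p):
    T=np.eye(4);T[:3,:3]=M;T[:3,3]=p;return T
def yawE(a): return np.array([np.cos(a),np.sin(a),0])
EP=yawE(np.pi/2+PY)   # plate +y in world
def hstand(C): # housing (centre frame) standing on rear, top toward plate +y
    x=Z;z=EP;return pose(np.c_[x,np.cross(z,x),z],C)
def hflip(C): # sole up, after second tip: rear toward +y plate? 
    z=-Z;x=EP;return pose(np.c_[x,np.cross(z,x),z],C)
E
python3 - <<'E'
from h import *
T=tcpT(arm.observe())
x=-yawE(.856); H=pose(np.c_[x,np.cross(Z,x),Z],[.4815,.142,.026])
G=np.linalg.inv(T)@H; print(np.round(G,3)); G[1,3]=0; 
ang=np.degrees(np.arctan2(G[0,2],G[2,2]));print(ang)
G[:3,:3]=R.from_rotvec(np.array([0,1,0])*np.arctan2(G[0,2],G[2,2])).as_matrix()@np.array([[1,0,0],[0,-1,0],[0,0,-1]]) if False else G[:3,:3]
np.save('G1.npy',G)
up=T.copy();up[2,3]+=.15;print('up');delta(up)
Ht=hstand(plate(-15,15,33)); A=Ht@np.linalg.inv(G); print(A[:3,3]);print(np.round(A[:3,:3],2))
Ap=A.copy();Ap[2,3]+=.06;print('above');D=delta(Ap,up)
# staged: intermediate pose yawed w/ lean -25 above plate
M=target(plate(-15,15,33)+[0,0,.13],np.pi/2+PY,-25);print('mid');delta(M,up);print('mid->above');delta(Ap,M);print('above->down');delta(A,Ap)
E
```

```text
[[ 0.906  0.002 -0.423  0.001]
 [ 0.002 -1.     0.001  0.001]
 [-0.423 -0.002 -0.906 -0.016]
 [ 0.     0.     0.     1.   ]]
-154.9471432061069
up
xyz mm [-6.350e+01  1.000e-01 -1.359e+02] rot [-0.  0.  0.]
[ 0.50593994 -0.20587252  0.03322959]
[[ 0.04 -1.    0.08]
 [-0.42 -0.09 -0.9 ]
 [ 0.91  0.   -0.42]]
above
xyz mm [ 260.1 -244.9  -45.9] rot [ 17.23  84.79 -47.74]
mid
xyz mm [ 220.6 -229.   -94.3] rot [-19.4    0.07 -41.68]
mid->above
xyz mm [45.6  0.  45.6] rot [-0.17 89.95  0.  ]
above->down
xyz mm [-54.4  -0.1  25.4] rot [ 0.  0. -0.]
```

```bash
python3 -m inch '{"xyz":[[-0.010,0,-0.022],[-0.035,0,-0.075],[-0.0635,0,-0.136],[-0.0635,0,-0.136],[-0.0635,0,-0.136]],"rot":[[0,0,0],[0,0,0],[0,0,0],[0,0,0],[0,0,0]],"fingers":[0,0,0,0,0]}' ; python3 - <<'E'
from h import *
o,c=snap('wrist','w5.png');print(o['dq'])
M=target(plate(-15,15,33)+[0,0,.13],np.pi/2+PY,-25);delta(M)
E
```

```text
time_s: 4.6
tcp_pos: [0.4868, 0.1471, 0.1604]
ee_rot: [3.139, 0.436, -2.284]
ft_force: [-0.1, -0.8, -3.2]
grip_width: 0.0485
[ 0.00060513  0.01230449 -0.04153122 -0.00437923  0.00074466 -0.00038041]
xyz mm [ 218.7 -230.   -96.7] rot [-1.920e+01  2.000e-02 -4.176e+01]
```

View pics/w5.png

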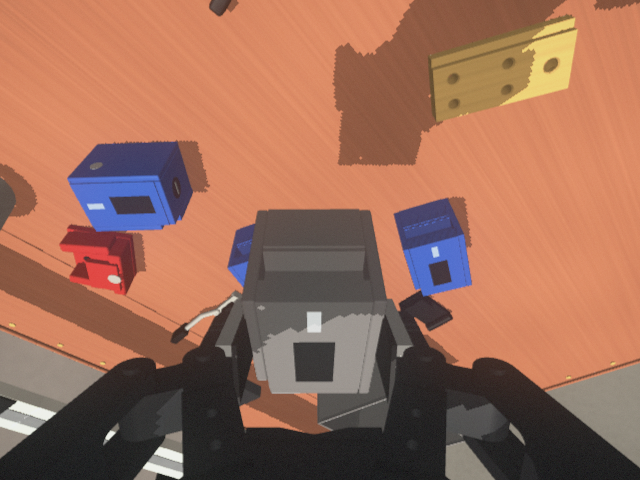

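The housing is held squarely at about (315,300), with its front slot toward the camera. Next I carry it over to the plate.

```bash
python3 -m inch '{"xyz":[[0.04,-0.042,-0.018],[0.08,-0.084,-0.035],[0.12,-0.126,-0.053],[0.16,-0.168,-0.071],[0.2,-0.21,-0.088],[0.219,-0.23,-0.097],[0.219,-0.23,-0.097],[0.219,-0.23,-0.097],[0.219,-0.23,-0.097]],"rot":[[-3.5,0,-7.6],[-7,0,-15.2],[-10.5,0,-22.8],[-14,0,-30.4],[-17.5,0,-38],[-19.2,0,-41.8],[-19.2,0,-41.8],[-19.2,0,-41.8],[-19.2,0,-41.8]],"fingers":[0,0,0,0,0,0,0,0,0]}' ; python3 - <<'E'
from h import *
o=arm.observe();print(o['q'],o['dq'])
M=target(plate(-15,15,33)+[0,0,.13],np.pi/2+PY,-25);delta(M)
G=np.load('G1.npy');A=hstand(plate(-15,15,33))@np.linalg.inv(G);A[2,3]+=.06;delta(A)
E
```

```text
time_s: 5.78
tcp_pos: [0.5043, -0.1829, 0.1557]
ee_rot: [-3.139, 0.437, -1.478]
ft_force: [0.3, -0.0, -2.5]
grip_width: 0.0487
[-0.77177537  0.2681179   0.1194884   1.76149499  0.28017185 -2.48302794] [ 0.00530436 -0.01217344  0.00500631 -0.00067268 -0.00049872 -0.00136711]
xyz mm [1.7 0.4 1.4] rot [-0.09  0.01  0.14]
xyz mm [47.3  0.7 46.9] rot [-3.500e-01  8.996e+01  4.000e-02]
```

```bash
python3 -m inch '{"xyz":[[0.005,0,0.005],[0.010,0,0.010],[0.016,0,0.016],[0.021,0,0.021],[0.026,0,0.026],[0.031,0,0.031],[0.036,0,0.036],[0.042,0,0.042],[0.047,0.001,0.047],[0.047,0.001,0.047]],"rot":[[0,10,0],[0,20,0],[0,30,0],[0,40,0],[0,50,0],[0,60,0],[0,70,0],[0,80,0],[-0.3,90,0],[-0.3,90,0]],"fingers":[0,0,0,0,0,0,0,0,0,0]}' ; python3 - <<'E'
from h import *
o,c=snap('scene','s6.png');print(o['q'],o['dq'])
p=c['pixels'][170:310,180:360];cv2.imwrite('pics/s6.png',cv2.resize(p,None,fx=4,fy=4)[:,:,::-1])
G=np.load('G1.npy');A=hstand(plate(-15,15,33))@np.linalg.inv(G);delta(A)
E
```

```text
time_s: 7.02
tcp_pos: [0.503, -0.2045, 0.0885]
ee_rot: [3.121, -1.131, -1.458]
ft_force: [0.1, -0.4, -3.2]
grip_width: 0.0487
[-0.07910285 -0.18330302 -0.77367641  0.63796694 -1.10242576 -1.96073666] [-0.04482525 -0.05180734  0.08681717  0.07735424  0.0787104   0.00072118]
xyz mm [-52.1  -1.4  25.3] rot [-0.11  0.18  0.19]
```

View pics/s6.png

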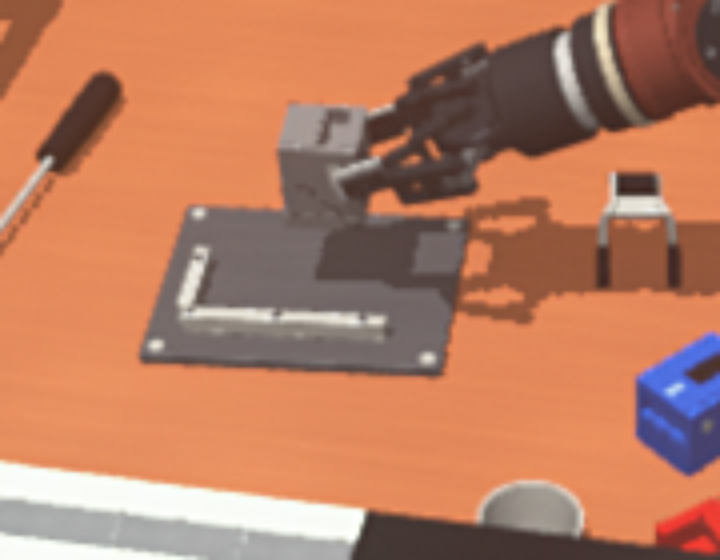

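The housing is tipped with its front slot up, above the open part of the plate. I lower it.

```bash
python3 -m inch '{"xyz":[[-0.018,-0.001,0.008],[-0.036,-0.001,0.017],[-0.045,-0.001,0.022],[-0.048,-0.001,0.0235],[-0.048,-0.001,0.0235]],"rot":[[0,0,0],[0,0,0],[0,0,0],[0,0,0],[0,0,0]],"fingers":[0,0,0,0,0]}' ; python3 - <<'E'
from h import *
o=arm.observe();print(o['dq'],o['ft_force'])
G=np.load('G1.npy');A=hstand(plate(-15,15,33))@np.linalg.inv(G);delta(A)
E
```

```text
time_s: 7.7
tcp_pos: [0.5074, -0.2081, 0.0407]
ee_rot: [3.14, -1.134, -1.481]
ft_force: [0.1, 0.2, -2.2]
grip_width: 0.0486
[ 0.00347599 -0.001162   -0.00119606 -0.00273307 -0.00602206 -0.00059755] [ 0.10229471  0.16586733 -2.15273944]
xyz mm [-7.8  1.2  1.1] rot [-0.04 -0.04 -0.1 ]
```

```bash
python3 -m inch '{"xyz":[[-0.0018,0,0.0008],[-0.0036,0,0.0017],[-0.0054,0,0.0025],[-0.0054,0,0.0025],[-0.0054,0,0.0025]],"rot":[[0,0,0],[0,0,0],[0,0,0],[0,0,0],[0,0,0]],"fingers":[0,0,0,0,0]}'
```

```text
time_s: 8.32
tcp_pos: [0.5068, -0.2079, 0.0339]
ee_rot: [3.137, -1.135, -1.478]
ft_force: [-0.3, 0.4, -1.3]
grip_width: 0.0485
```

```bash
python3 -m inch '{"xyz":[[-0.0009,0,0.0004],[-0.0009,0,0.0004]],"rot":[[0,0,0],[0,0,0]],"fingers":[0,0]}'; python3 -m inch '{"xyz":[[-0.0009,0,0.0004],[-0.0009,0,0.0004]],"rot":[[0,0,0],[0,0,0]],"fingers":[0,0]}'
```

```text
time_s: 8.57
tcp_pos: [0.507, -0.2081, 0.0339]
ee_rot: [3.139, -1.136, -1.479]
ft_force: [-4.4, 2.6, 5.9]
grip_width: 0.0485
time_s: 8.82
tcp_pos: [0.5072, -0.2083, 0.0339]
ee_rot: [3.14, -1.138, -1.481]
ft_force: [-5.5, 4.2, 10.4]
grip_width: 0.0485
```

Contact is at about 10 N. I open part way, which keeps the fingers clear of the rail, then back off.

```bash
python3 -m inch '{"xyz":[[0,0,0],[0,0,0],[0,0,0],[0,0,0],[0,0,-0.02],[0,0,-0.05],[0,0,-0.09],[0,0,-0.11],[0,0,-0.11]],"rot":[[0,0,0],[0,0,0],[0,0,0],[0,0,0],[0,0,0],[0,0,0],[0,0,0],[0,0,0],[0,0,0]],"fingers":[0.8,0.8,0.8,0.8,0.8,0.8,0.8,0.8,0.8]}';python3 - <<'E'
from h import *
o,c=snap('wrist','w7.png');np.save('w7.npy',{'o':o,'c':c},allow_pickle=True)
o,c=snap('scene','s7.png')
p=c['pixels'][170:310,180:360];cv2.imwrite('pics/s7.png',cv2.resize(p,None,fx=4,fy=4)[:,:,::-1])
E
```

```text
time_s: 9.95
tcp_pos: [0.499, -0.1075, 0.0789]
ee_rot: [3.139, -1.134, -1.477]
ft_force: [-0.6, -0.3, 0.1]
grip_width: 0.0683
```

View pics/w7.png

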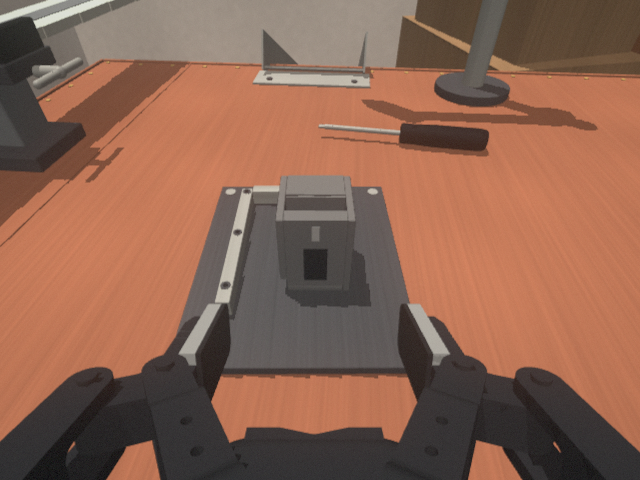

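View pics/s7.png

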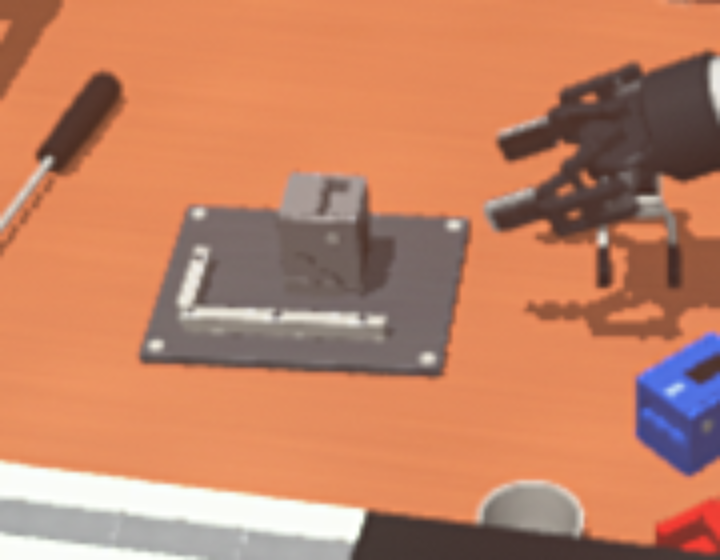

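The housing stands on its rear end, released and square on the plate. Next I come round from the other side to take it afresh.

```bash
python3 - <<'E'
from h import *
G=np.load('G1.npy')
Tr=pose(R.from_euler('xyz',[3.14,-1.138,-1.481]).as_matrix(),[.5072,-.2083,.0339])
C=(Tr@G)[:3,3]; print('C',C, 'plan',plate(-15,15,33))
# check by wrist image: upper front-face corners, z=.074
d=np.load('w7.npy',allow_pickle=True).item();T=tcpT(d['o'])
c=d['c'];Rc=(T@c['mount']);
for dx in(-25,25):
  for dy in (-26,26):
    p=C+np.array([np.cos(PY)*dx-np.sin(PY)*dy,np.sin(PY)*dx+np.cos(PY)*dy,33])/1000
    q=np.linalg.inv(Rc)@np.r_[p,1];print(dx,dy,np.round((c['mtx']@(q[:3]/q[2]))[:2],1))
C[2]=.041; np.save('C.npy',C)
W1=target(C+[0,0,.16],np.pi/2+PY,20); delta(W1)
W2=target(C,np.pi/2+PY,-30);Gp=W2.copy();W2[:3,3]-=.1*W2[:3,2];delta(W2,W1);delta(W2)
E
python3 - <<'E'
import cv2
p=cv2.imread('pics/w7.png')[160:310,240:390];cv2.imwrite('pics/w7a.png',cv2.resize(p,None,fx=4,fy=4,interpolation=2))
E
```

```text
C [ 0.50596525 -0.1943024   0.04160789] plan [ 0.50471253 -0.19190889  0.041     ]
-25 -26 [351.2 174.5]
-25 26 [357.3 219.6]
25 -26 [281.8 174.5]
25 26 [276.4 219.5]
xyz mm [134.4  -0.   39.3] rot [  0.11 -45.     0.06]
xyz mm [ 7.3  0.  79.3] rot [ -0. -50.   0.]
xyz mm [ 83.5  -0.2 100.6] rot [ 1.4e-01 -9.5e+01  1.0e-02]
```

View pics/w7a.png

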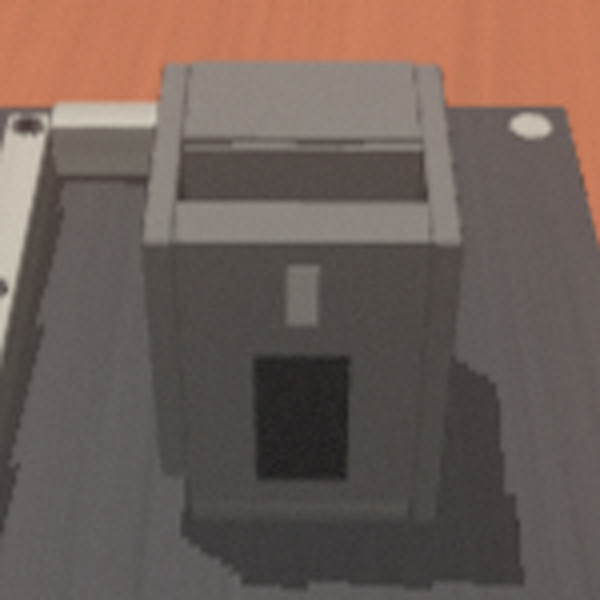

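The measured corners (276,221), (355,221), (281,176) and (350,176) match the prediction to within 2 px.

```bash
python3 -m inch '{"xyz":[[0.04,0,-0.005],[0.075,0,0.005],[0.105,0,0.02],[0.134,0,0.039],[0.134,0,0.039],[0.134,0,0.039]],"rot":[[0,0,0],[0,-10,0],[0,-20,0],[0,-30,0],[0,-40,0],[0,-45,0]],"fingers":[0.8,0.8,0.8,0.8,0.8,0.8]}';python3 - <<'E'
from h import *
C=np.load('C.npy')
W2=target(C,np.pi/2+PY,-30);W2[:3,3]-=.1*W2[:3,2];delta(W2)
E
```

```text
time_s: 10.8
tcp_pos: [0.5065, -0.2028, 0.1849]
ee_rot: [-3.14, -0.347, -1.485]
ft_force: [1.1, 0.8, -0.1]
grip_width: 0.0685
xyz mm [ 5.  -0.2 80.2] rot [ -0.12 -49.9   -0.22]
```

```bash
python3 -m inch '{"xyz":[[0.001,0,0.016],[0.002,0,0.032],[0.003,0,0.048],[0.004,0,0.064],[0.005,0,0.08],[0.005,0,0.08],[0.005,0,0.08]],"rot":[[0,-10,0],[0,-20,0],[0,-30,0],[0,-40,0],[0,-50,0],[0,-50,0],[0,-50,0]],"fingers":[0.8,0.8,0.8,0.8,0.8,0.8,0.8]}';python3 - <<'E'
from h import *
C=np.load('C.npy')
W2=target(C,np.pi/2+PY,-30);delta(W2)
o,c=snap('wrist','w8.png');print(o['q'],o['dq'])
E
```

```text
time_s: 11.68
tcp_pos: [0.5089, -0.2328, 0.1098]
ee_rot: [3.14, 0.522, -1.483]
ft_force: [0.1, 1.1, 1.1]
grip_width: 0.0682
xyz mm [ 0.8 -0.6 97.8] rot [ 0.02 -0.08 -0.11]
[-0.84634388  0.47750251  0.25928866  1.78671954  0.29982318 -2.57186516] [ 0.03194418 -0.09047741  0.00140465  0.00367121  0.00112995  0.00347162]
```

View pics/w8.png

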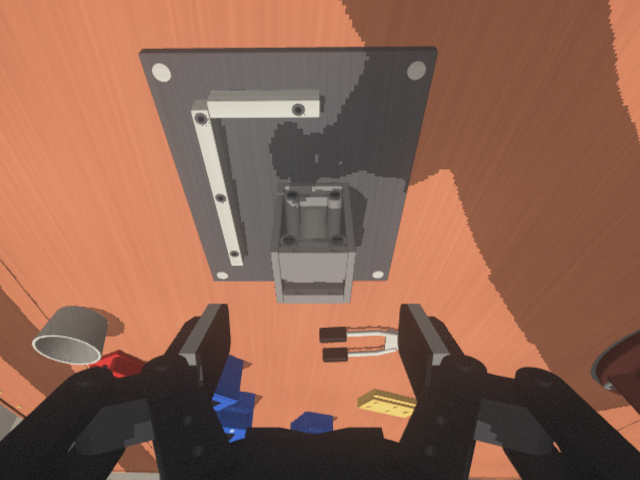

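The open sole with its four posts, at about (290–340,195–240), faces the short rail, and the housing is centred at u≈313. I advance and close.

```bash
python3 -m inch '{"xyz":[[0.001,-0.0005,0.03],[0.001,-0.0005,0.06],[0.001,-0.0005,0.085],[0.001,-0.0005,0.097],[0.001,-0.0005,0.097],[0.001,-0.0005,0.097],[0.001,-0.0005,0.097],[0.001,-0.0005,0.097],[0.001,-0.0005,0.097],[0.001,-0.0005,0.097]],"rot":[[0,0,0],[0,0,0],[0,0,0],[0,0,0],[0,0,0],[0,0,0],[0,0,0],[0,0,0],[0,0,0],[0,0,0]],"fingers":[0.8,0.8,0.8,0.8,0.8,0,0,0,0,0]}' 60;python3 - <<'E'
from h import *
C=np.load('C.npy')
T=tcpT(arm.observe());H=hstand(C);G=np.linalg.inv(T)@H;G[1,3]=0;np.save('G2.npy',G);print(np.round(G,3))
up=T.copy();up[2,3]+=.08;delta(up,T)
A=hflip(plate(-10,-20,26))@np.linalg.inv(G);A[2,3]+=.05;print('up->above');delta(A,up)
E
```

```text
time_s: 12.98
tcp_pos: [0.506, -0.1857, 0.0272]
ee_rot: [-3.142, 0.522, -1.482]
ft_force: [-1.1, -1.3, 7.7]
grip_width: 0.0488
[[-0.499 -0.001 -0.867  0.001]
 [-0.    -1.     0.001  0.   ]
 [-0.867  0.001  0.499 -0.016]
 [ 0.     0.     0.     1.   ]]
xyz mm [-39.9  -0.  -69.3] rot [ 0. -0. -0.]
up->above
xyz mm [63.4 -3.2  0.2] rot [ 1.1e-01  9.0e+01 -7.0e-02]
```

```bash
python3 -m inch '{"xyz":[[-0.008,0,-0.014],[-0.022,0,-0.038],[-0.04,0,-0.069],[-0.04,0,-0.069]],"rot":[[0,0,0],[0,0,0],[0,0,0],[0,0,0]],"fingers":[0,0,0,0]}'; python3 -m inch '{"xyz":[[0.007,0,0],[0.014,0,0],[0.021,0,0],[0.028,0,0],[0.035,-0.001,0],[0.042,-0.002,0],[0.049,-0.003,0],[0.056,-0.003,0],[0.063,-0.003,0],[0.063,-0.003,0]],"rot":[[0,10,0],[0,20,0],[0,30,0],[0,40,0],[0,50,0],[0,60,0],[0,70,0],[0,80,0],[0,90,0],[0,90,0]],"fingers":[0,0,0,0,0,0,0,0,0,0]}';python3 - <<'E'
from h import *
G=np.load('G2.npy')
o,c=snap('scene','s9.png')
p=c['pixels'][170:310,180:360];cv2.imwrite('pics/s9.png',cv2.resize(p,None,fx=4,fy=4)[:,:,::-1])
A=hflip(plate(-10,-20,26))@np.linalg.inv(G);delta(A);print(A[:3,3],o['q'])
E
```

```text
time_s: 13.48
tcp_pos: [0.5068, -0.1861, 0.1086]
ee_rot: [-3.139, 0.519, -1.481]
ft_force: [-0.2, -0.7, -2.7]
grip_width: 0.0487
time_s: 14.72
tcp_pos: [0.5101, -0.2365, 0.0682]
ee_rot: [3.122, -1.043, -1.462]
ft_force: [-0.3, -0.2, -3.6]
grip_width: 0.0492
xyz mm [-37.7  -2.3  25.3] rot [0.18 0.39 0.4 ]
[ 0.51408992 -0.24004862  0.02544724] [-0.1727082  -0.20887909 -0.79196541  0.57400518 -0.98853314 -2.0664399 ]
```

View pics/s9.png

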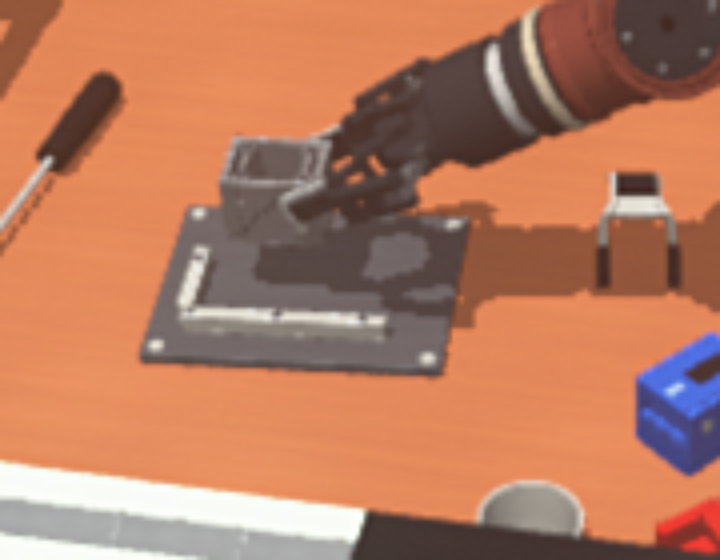

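The sole is up, and I lower it onto the plate.

```bash
python3 -m inch '{"xyz":[[-0.012,0,0.008],[-0.024,0,0.016],[-0.031,0,0.018],[-0.031,0,0.018],[-0.031,0,0.018]],"rot":[[0,0,0],[0,0,0],[0,0,0],[0,0,0],[0,0,0]],"fingers":[0,0,0,0,0]}';python3 - <<'E'
from h import *
G=np.load('G2.npy');A=hflip(plate(-10,-20,26))@np.linalg.inv(G);delta(A);print((tcpT(arm.observe())@G)[:3,3])
E
```

```text
time_s: 15.4
tcp_pos: [0.5133, -0.2387, 0.0382]
ee_rot: [3.139, -1.047, -1.479]
ft_force: [-0.9, -0.8, -2.6]
grip_width: 0.0488
xyz mm [-10.3  -0.6   7.6] rot [0.13 0.09 0.11]
[ 0.51213147 -0.22499534  0.04674705]
```

```bash
python3 -m inch '{"xyz":[[-0.0035,0,0.002],[-0.007,0,0.004],[-0.009,0,0.0052],[-0.009,0,0.0052]],"rot":[[0,0,0],[0,0,0],[0,0,0],[0,0,0]],"fingers":[0,0,0,0]}'; python3 -m inch '{"xyz":[[-0.0009,0,0.0005],[-0.0009,0,0.0005]],"rot":[[0,0,0],[0,0,0]],"fingers":[0,0]}';
```

```text
time_s: 15.9
tcp_pos: [0.5128, -0.2386, 0.0271]
ee_rot: [3.137, -1.047, -1.478]
ft_force: [0.3, 0.2, -3.0]
grip_width: 0.0487
time_s: 16.15
tcp_pos: [0.513, -0.2386, 0.0264]
ee_rot: [3.138, -1.047, -1.479]
ft_force: [0.6, -0.0, -2.8]
grip_width: 0.0489
```

```bash
python3 -m inch '{"xyz":[[-0.0009,0,0.0005],[-0.0009,0,0.0005]],"rot":[[0,0,0],[0,0,0]],"fingers":[0,0]}'; python3 -m inch '{"xyz":[[-0.0007,0,0.0004],[-0.0007,0,0.0004]],"rot":[[0,0,0],[0,0,0]],"fingers":[0,0]}';
```

```text
time_s: 16.4
tcp_pos: [0.5133, -0.2388, 0.026]
ee_rot: [3.139, -1.048, -1.48]
ft_force: [-1.6, 1.1, 1.6]
grip_width: 0.0487
time_s: 16.65
tcp_pos: [0.5135, -0.239, 0.026]
ee_rot: [3.14, -1.05, -1.481]
ft_force: [-4.3, 3.7, 7.2]
grip_width: 0.0492
```

```bash
python3 -m inch '{"xyz":[[0,0,0],[0,0,0],[0,0,0],[0,0,0],[0,0,-0.03],[0,0,-0.07],[0,0,-0.1],[0.03,0,-0.11],[0.03,0,-0.11]],"rot":[[0,0,0],[0,0,0],[0,0,0],[0,0,0],[0,0,0],[0,0,0],[0,0,0],[0,0,0],[0,0,0]],"fingers":[0.75,0.75,0.75,0.75,0.75,0.75,0.75,0.75,0.75]}';python3 - <<'E'
from h import *
o,c=snap('wrist','w10.png');np.save('w10.npy',{'o':o,'c':c},allow_pickle=True)
p=c['pixels'][100:300,180:440];cv2.imwrite('pics/w10a.png',cv2.resize(p,None,fx=3,fy=3,interpolation=2)[:,:,::-1])
o,c=snap('top','t10.png')
p=c['pixels'][200:300,350:465];cv2.imwrite('pics/t10a.png',cv2.resize(p,None,fx=6,fy=6,interpolation=2)[:,:,::-1])
E
```

```text
time_s: 17.77
tcp_pos: [0.5078, -0.1585, 0.1082]
ee_rot: [-3.136, -1.048, -1.486]
ft_force: [0.6, 0.8, -0.2]
grip_width: 0.0641
```

View pics/w10a.png

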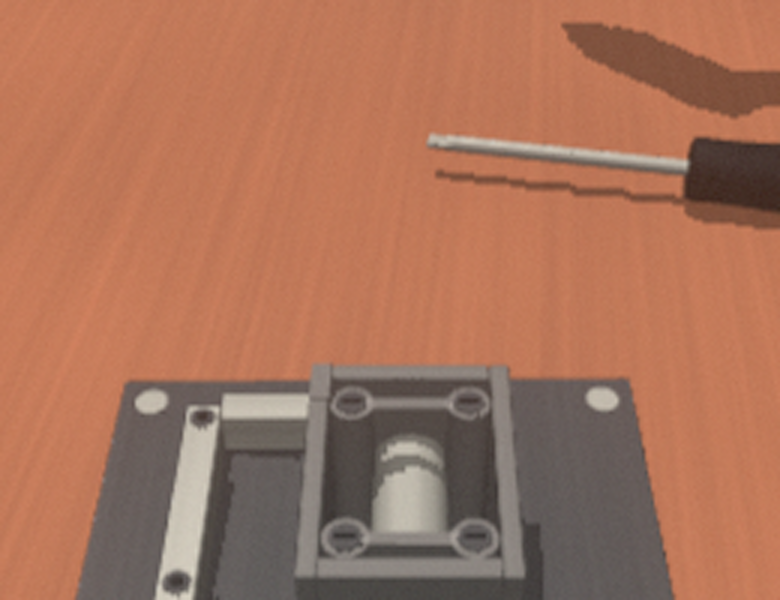

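View pics/t10a.png

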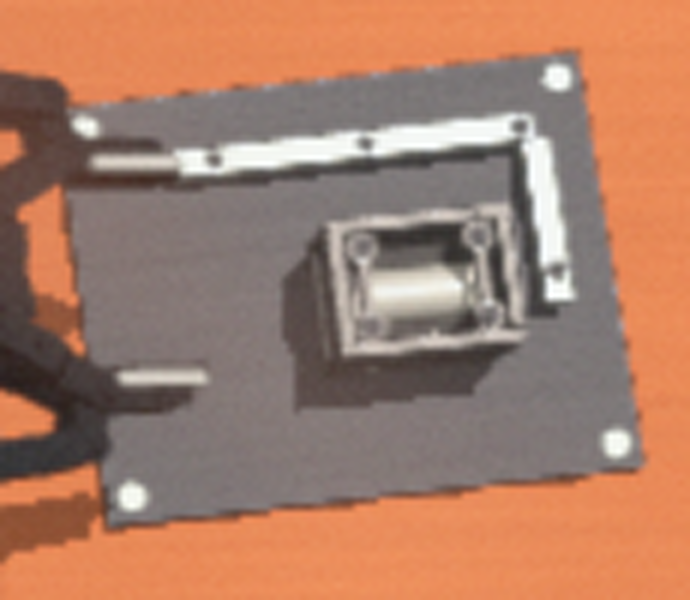

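The housing lies flat with its sole and four posts up, 30 mm from the long rail and about 17 mm from the short one. I push it home with closed fingers held low, first toward the long rail.

```bash
python3 - <<'E'
from h import *
G=np.load('G2.npy')
T=pose(R.from_euler('xyz',[3.14,-1.05,-1.481]).as_matrix(),[.5135,-.2390,.026])@G
d=T[:3,3]-P0;c,s=np.cos(PY),np.sin(PY);print('plate',c*d[0]+s*d[1],-s*d[0]+c*d[1])
W=target(plate(-70,-19,110),np.pi/2+PY,0,0);delta(W)
D=target(plate(-70,-19,13),np.pi/2+PY,0,0);print(D[:3,3],np.degrees(0));delta(D,W)
E
```

```text
plate -0.010451940179039115 -0.018892750235478723
xyz mm [44.4 59.3 51.8] rot [ 1.000e-01 -5.999e+01 -1.000e-02]
[ 0.452991  -0.2307146  0.021    ] 0.0
xyz mm [ 0.  0. 97.] rot [ 0.  0. -0.]
```

```bash
python3 -m inch '{"xyz":[[0.02,0.015,0],[0.03,0.03,0.008],[0.035,0.045,0.02],[0.04,0.059,0.035],[0.044,0.059,0.045],[0.044,0.059,0.052],[0.044,0.059,0.052],[0.044,0.059,0.052]],"rot":[[0,-10,0],[0,-20,0],[0,-30,0],[0,-40,0],[0,-50,0],[0,-60,0],[0,-60,0],[0,-60,0]],"fingers":[0,0,0,0,0,0,0,0]}' 40;python3 - <<'E'
from h import *
delta(target(plate(-70,-19,13),np.pi/2+PY,0,0))
o,c=snap('wrist','w11.png')
E
```

```text
time_s: 18.88
tcp_pos: [0.4527, -0.2304, 0.1166]
ee_rot: [3.138, 0.0, -1.482]
ft_force: [0.4, 0.6, 0.3]
grip_width: 0.0004
xyz mm [ 0.4 -0.6 95.6] rot [ 0.2   0.   -0.08]
```

View pics/w11.png

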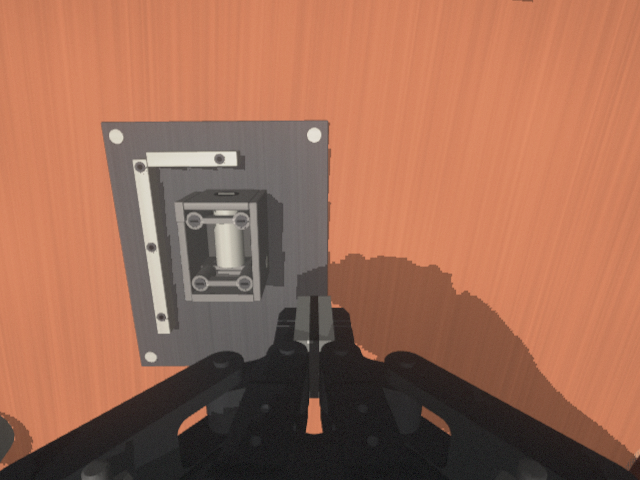

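```bash
python3 -m inch '{"xyz":[[0,0,0.03],[0,0,0.06],[0,0,0.085],[0,0,0.095],[0,0,0.095]],"rot":[[0,0,0],[0,0,0],[0,0,0],[0,0,0],[0,0,0]],"fingers":[0,0,0,0,0]}'; python3 -m inch '{"xyz":[[0,-0.004,0],[0,-0.008,0],[0,-0.012,0],[0,-0.015,0],[0,-0.015,0]],"rot":[[0,0,0],[0,0,0],[0,0,0],[0,0,0],[0,0,0]],"fingers":[0,0,0,0,0]}';python3 - <<'E'
from h import *
o,c=snap('scene','s12.png')
p=c['pixels'][170:310,180:360];cv2.imwrite('pics/s12.png',cv2.resize(p,None,fx=4,fy=4)[:,:,::-1])
E
```

```text
time_s: 19.55
tcp_pos: [0.4532, -0.2298, 0.023]
ee_rot: [3.14, -0.001, -1.48]
ft_force: [-0.1, 0.1, 0.5]
grip_width: 0.0003
time_s: 20.18
tcp_pos: [0.4682, -0.2293, 0.0227]
ee_rot: [3.14, 0.0, -1.481]
ft_force: [0.7, -0.3, -1.0]
grip_width: -0.0002
```

View pics/s12.png

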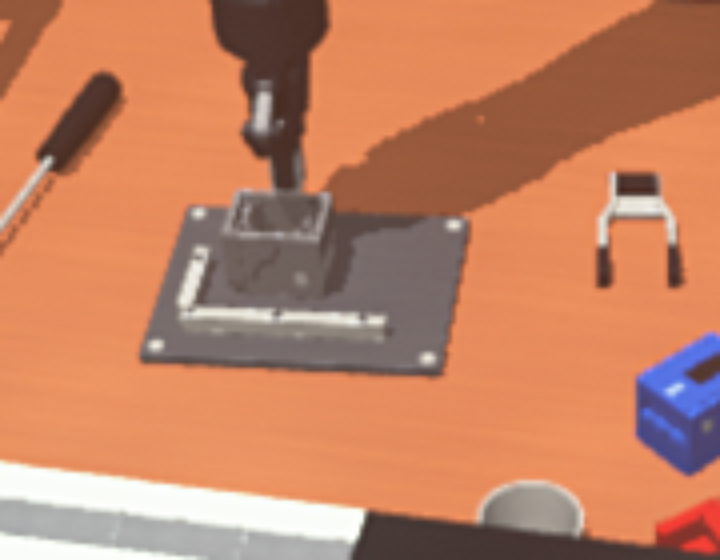

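```bash
python3 -m inch '{"xyz":[[0,-0.003,0],[0,-0.006,0],[0,-0.009,0],[0,-0.012,0],[0,-0.015,0],[0,-0.015,0]],"rot":[[0,0,0],[0,0,0],[0,0,0],[0,0,0],[0,0,0],[0,0,0]],"fingers":[0,0,0,0,0,0]}'; python3 -m inch '{"xyz":[[0,-0.003,0],[0,-0.006,0],[0,-0.009,0],[0,-0.012,0],[0,-0.015,0],[0,-0.015,0]],"rot":[[0,0,0],[0,0,0],[0,0,0],[0,0,0],[0,0,0],[0,0,0]],"fingers":[0,0,0,0,0,0]}';python3 - <<'E'
from h import *
o,c=snap('top','t13.png')
p=c['pixels'][200:300,350:465];cv2.imwrite('pics/t13a.png',cv2.resize(p,None,fx=6,fy=6,interpolation=2)[:,:,::-1])
d=o['tcp_pos']-P0;c,s=np.cos(PY),np.sin(PY);print('plate',c*d[0]+s*d[1],-s*d[0]+c*d[1])
E
```

```text
time_s: 20.98
tcp_pos: [0.4832, -0.2279, 0.0226]
ee_rot: [3.14, -0.0, -1.481]
ft_force: [-1.4, -0.4, 1.2]
grip_width: 0.0001
time_s: 21.72
tcp_pos: [0.4982, -0.2266, 0.0226]
ee_rot: [3.14, 0.0, -1.481]
ft_force: [-1.6, -0.1, 0.4]
grip_width: 0.0001
plate -0.02458321353299888 -0.018959484070457597
```

View pics/t13a.png

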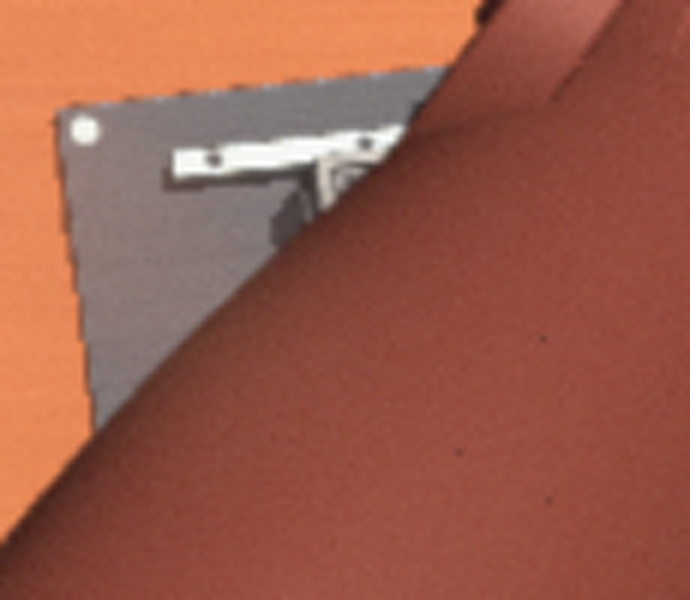

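```bash
python3 -m inch '{"xyz":[[0,-0.002,0],[0,-0.004,0],[0,-0.004,0]],"rot":[[0,0,0],[0,0,0],[0,0,0]],"fingers":[0,0,0]}'; python3 -m inch '{"xyz":[[0,-0.002,0],[0,-0.003,0],[0,-0.003,0]],"rot":[[0,0,0],[0,0,0],[0,0,0]],"fingers":[0,0,0]}'; 
```

```text
time_s: 22.15
tcp_pos: [0.5021, -0.2263, 0.0227]
ee_rot: [3.14, -0.0, -1.482]
ft_force: [-3.0, -0.8, 1.5]
grip_width: 0.0001
time_s: 22.52
tcp_pos: [0.5037, -0.2261, 0.0227]
ee_rot: [3.137, -0.0, -1.482]
ft_force: [-9.7, -0.8, 6.0]
grip_width: -0.0001
```

```bash
python3 -m inch '{"xyz":[[0,-0.001,0],[0,-0.001,0]],"rot":[[0,0,0],[0,0,0]],"fingers":[0,0]}'; python3 -m inch '{"xyz":[[0,0.01,0],[0,0.025,0],[0,0.025,-0.05],[0,0.025,-0.09],[0,0.025,-0.09]],"rot":[[0,0,0],[0,0,0],[0,0,0],[0,0,0],[0,0,0]],"fingers":[0,0,0,0,0]}';python3 - <<'E'
from h import *
o,c=snap('wrist','w14.png')
delta(target(plate(20,45,100),np.pi/2+PY,0,0))
E
```

```text
time_s: 22.78
tcp_pos: [0.504, -0.2261, 0.0228]
ee_rot: [3.136, -0.0, -1.482]
ft_force: [-14.7, -0.3, 9.9]
grip_width: -0.0002
time_s: 23.4
tcp_pos: [0.4832, -0.2296, 0.1164]
ee_rot: [-3.138, -0.004, -1.482]
ft_force: [0.0, -0.8, -0.3]
grip_width: 0.0001
xyz mm [-64.8 -60.6   6. ] rot [-0.07 -0.12 -0.04]
```

View pics/w14.png

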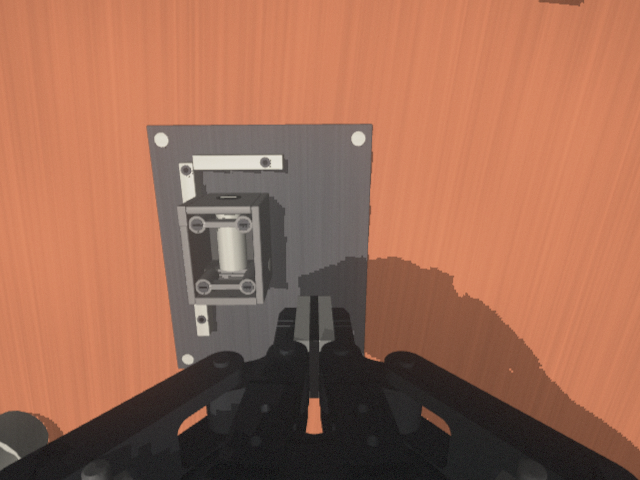

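It's against the long rail. Next I push the end toward the short rail.

```bash
python3 -m inch '{"xyz":[[-0.035,-0.03,0],[-0.070,-0.06,0],[-0.070,-0.06,0.03],[-0.070,-0.06,0.07],[-0.070,-0.06,0.093],[-0.070,-0.06,0.093]],"rot":[[0,0,0],[0,0,0],[0,0,0],[0,0,0],[0,0,0],[0,0,0]],"fingers":[0,0,0,0,0,0]}';  python3 -m inch '{"xyz":[[0.004,0,0],[0.008,0,0],[0.012,0,0],[0.015,0,0],[0.015,0,0]],"rot":[[0,0,0],[0,0,0],[0,0,0],[0,0,0],[0,0,0]],"fingers":[0,0,0,0,0]}'; python3 -m inch '{"xyz":[[0.003,0,0],[0.006,0,0],[0.009,0,0],[0.012,0,0],[0.012,0,0]],"rot":[[0,0,0],[0,0,0],[0,0,0],[0,0,0],[0,0,0]],"fingers":[0,0,0,0,0]}';python3 - <<'E'
from h import *
o=arm.observe()
d=o['tcp_pos']-P0;c,s=np.cos(PY),np.sin(PY);print('plate',c*d[0]+s*d[1],-s*d[0]+c*d[1])
E
```

```text
time_s: 24.2
tcp_pos: [0.5322, -0.1516, 0.0162]
ee_rot: [3.135, 0.003, -1.481]
ft_force: [-0.4, 0.1, -0.5]
grip_width: -0.0004
time_s: 24.82
tcp_pos: [0.5359, -0.1684, 0.0197]
ee_rot: [3.14, -0.0, -1.482]
ft_force: [-0.6, -0.0, -0.1]
grip_width: -0.0002
time_s: 25.45
tcp_pos: [0.5369, -0.1802, 0.0196]
ee_rot: [3.14, -0.0, -1.482]
ft_force: [0.4, 0.7, 0.5]
grip_width: 0.0003
plate 0.018143033205825925 0.023803213431374235
```

```bash
python3 -m inch '{"xyz":[[0.003,0,0],[0.006,0,0],[0.009,0,0],[0.012,0,0],[0.012,0,0]],"rot":[[0,0,0],[0,0,0],[0,0,0],[0,0,0],[0,0,0]],"fingers":[0,0,0,0,0]}'; python3 -m inch '{"xyz":[[0.002,0,0],[0.003,0,0],[0.003,0,0]],"rot":[[0,0,0],[0,0,0],[0,0,0]],"fingers":[0,0,0]}'
```

```text
time_s: 26.08
tcp_pos: [0.538, -0.1925, 0.0196]
ee_rot: [3.14, -0.001, -1.482]
ft_force: [0.2, -0.5, 0.6]
grip_width: 0.0003
time_s: 26.45
tcp_pos: [0.5383, -0.195, 0.0196]
ee_rot: [3.14, -0.0, -1.482]
ft_force: [0.3, 0.5, -0.4]
grip_width: 0.0002
```

```bash
python3 - <<'E'
from h import *
o,c=snap('scene','s15.png')
p=c['pixels'][170:310,180:360];cv2.imwrite('pics/s15.png',cv2.resize(p,None,fx=4,fy=4)[:,:,::-1])
E
```

```text
(no output)
```

View pics/s15.png

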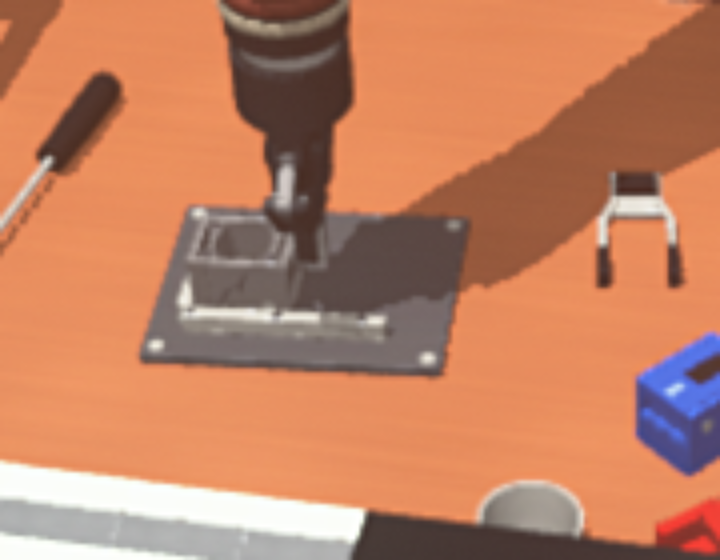

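```bash
python3 -m inch '{"xyz":[[0.002,0,0],[0.002,0,0]],"rot":[[0,0,0],[0,0,0]],"fingers":[0,0]}'; python3 -m inch '{"xyz":[[0.002,0,0],[0.002,0,0]],"rot":[[0,0,0],[0,0,0]],"fingers":[0,0]}'
```

```text
time_s: 26.75
tcp_pos: [0.5381, -0.1958, 0.0195]
ee_rot: [3.139, 0.002, -1.481]
ft_force: [-1.0, 9.3, 4.4]
grip_width: 0.0001
time_s: 27.0
tcp_pos: [0.538, -0.1959, 0.0196]
ee_rot: [3.139, 0.005, -1.48]
ft_force: [-3.1, 17.0, 9.4]
grip_width: 0.0001
```

It's home against the short rail at 17 N. I back off and look.

```bash
python3 -m inch '{"xyz":[[-0.01,0,0],[-0.025,0,-0.01],[-0.03,0.02,-0.05],[-0.03,0.05,-0.09],[0,0.08,-0.1],[0.02,0.08,-0.1],[0.02,0.08,-0.1],[0.02,0.08,-0.1]],"rot":[[0,0,0],[0,0,0],[0,0,0],[0,0,0],[0,0,0],[0,0,0],[0,0,0],[0,0,0]],"fingers":[0,0,0,0,0,0,0,0]}'; python3 - <<'E'
from h import *
o,c=snap('wrist','w16.png');np.save('w16.npy',{'o':o,'c':c},allow_pickle=True)
p=c['pixels'][110:330,130:390];cv2.imwrite('pics/w16a.png',cv2.resize(p,None,fx=3,fy=2.7,interpolation=2)[:,:,::-1])
delta(target(plate(-60,-37,13),np.pi/2+PY,0,0))
E
```

```text
time_s: 28.0
tcp_pos: [0.461, -0.2252, 0.1191]
ee_rot: [3.139, 0.001, -1.481]
ft_force: [-1.1, -0.6, 0.3]
grip_width: 0.0004
xyz mm [23.1 -1.8 98.1] rot [ 0.15  0.06 -0.01]
```

View pics/w16a.png

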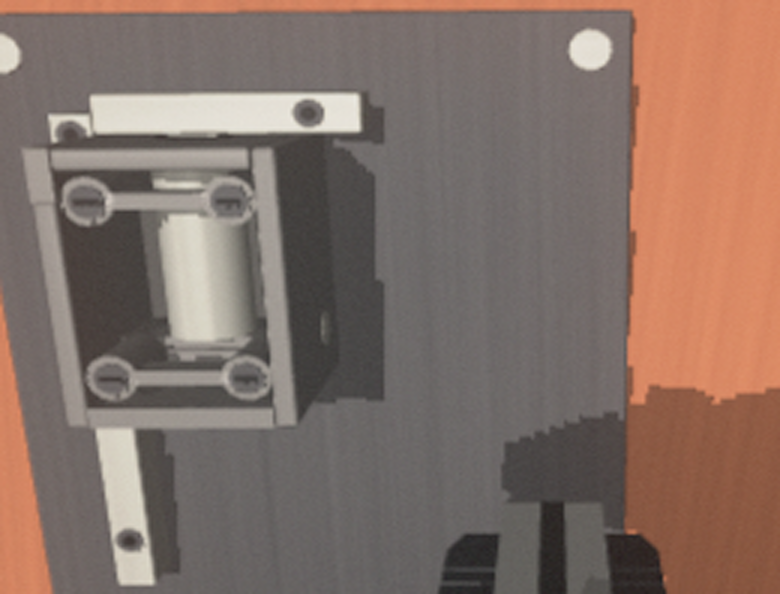

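```bash
python3 -m inch '{"xyz":[[0.023,-0.002,0.03],[0.023,-0.002,0.07],[0.023,-0.002,0.098],[0.023,-0.002,0.098],[0.023,-0.012,0.098],[0.023,-0.024,0.098],[0.023,-0.034,0.098],[0.023,-0.038,0.098],[0.023,-0.038,0.098]],"rot":[[0,0,0],[0,0,0],[0,0,0],[0,0,0],[0,0,0],[0,0,0],[0,0,0],[0,0,0],[0,0,0]],"fingers":[0,0,0,0,0,0,0,0,0]}'; python3 -m inch '{"xyz":[[0,-0.002,0],[0,-0.003,0],[0,-0.003,0]],"rot":[[0,0,0],[0,0,0],[0,0,0]],"fingers":[0,0,0]}'; python3 - <<'E'
from h import *
o=arm.observe()
d=o['tcp_pos']-P0;c,s=np.cos(PY),np.sin(PY);print('plate',c*d[0]+s*d[1],-s*d[0]+c*d[1])
E
```

```text
time_s: 29.18
tcp_pos: [0.5009, -0.2454, 0.0217]
ee_rot: [3.14, -0.0, -1.481]
ft_force: [-0.2, -0.5, -0.1]
grip_width: 0.0
time_s: 29.55
tcp_pos: [0.5036, -0.2453, 0.0217]
ee_rot: [3.14, -0.0, -1.482]
ft_force: [-0.1, -0.3, 0.3]
grip_width: 0.0
plate -0.02094302048719385 -0.03804800547768113
```

```bash
python3 -m inch '{"xyz":[[0,-0.002,0],[0,-0.002,0]],"rot":[[0,0,0],[0,0,0]],"fingers":[0,0]}';python3 -m inch '{"xyz":[[0,-0.001,0],[0,-0.001,0]],"rot":[[0,0,0],[0,0,0]],"fingers":[0,0]}'
```

```text
time_s: 29.8
tcp_pos: [0.5051, -0.2451, 0.0217]
ee_rot: [3.139, -0.0, -1.482]
ft_force: [-4.3, -1.0, 3.0]
grip_width: -0.0001
time_s: 30.05
tcp_pos: [0.5054, -0.2451, 0.0217]
ee_rot: [3.137, -0.0, -1.482]
ft_force: [-10.7, -1.4, 6.3]
grip_width: 0.0001
```

```bash
python3 -m inch '{"xyz":[[0,0.01,0],[0,0.03,0],[0,0.03,-0.05],[0,0.03,-0.1],[-0.02,0,-0.13],[-0.04,-0.04,-0.14],[-0.07,-0.05,-0.14],[-0.07,-0.05,-0.14],[-0.07,-0.05,-0.14]],"rot":[[0,0,0],[0,0,0],[0,0,0],[0,0,0],[0,0,0],[0,0,0],[0,0,0],[0,0,0],[0,0,0]],"fingers":[0,0,0,0,0,0,0,0,0]}';python3 - <<'E'
from h import *
o,c=snap('wrist','w17.png');np.save('w17.npy',{'o':o,'c':c},allow_pickle=True)
p=c['pixels'][50:330,150:500];cv2.imwrite('pics/w17a.png',cv2.resize(p,None,fx=2.1,fy=2.1,interpolation=2)[:,:,::-1])
print(o['tcp_pos'])
o,c=snap('scene','s17.png');np.save('s17.npy',{'o':o,'c':c},allow_pickle=True)
p=c['pixels'][200:280,200:310];cv2.imwrite('pics/s17a.png',cv2.resize(p,None,fx=7,fy=7,interpolation=2)[:,:,::-1])
E
```

```text
time_s: 31.18
tcp_pos: [0.5502, -0.171, 0.1614]
ee_rot: [3.14, -0.0, -1.481]
ft_force: [-0.4, 1.0, 0.5]
grip_width: -0.0003
[ 0.55017856 -0.17104812  0.16138601]
```

View pics/w17a.png

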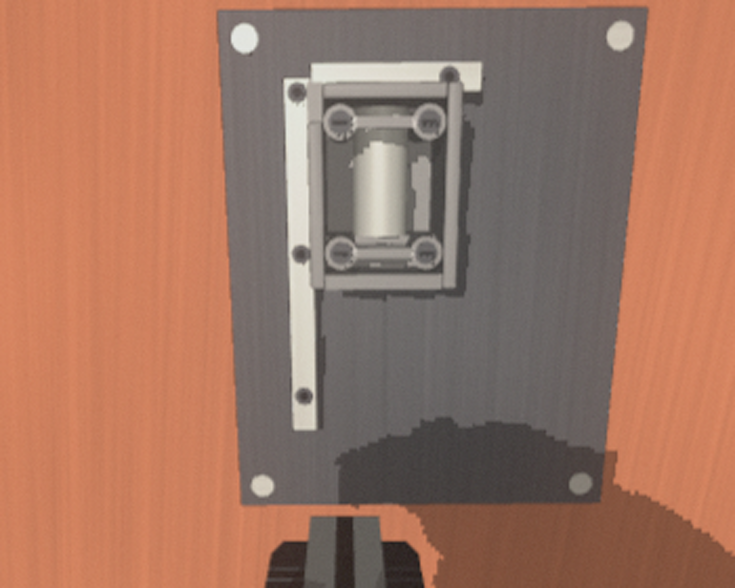

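View pics/s17a.png

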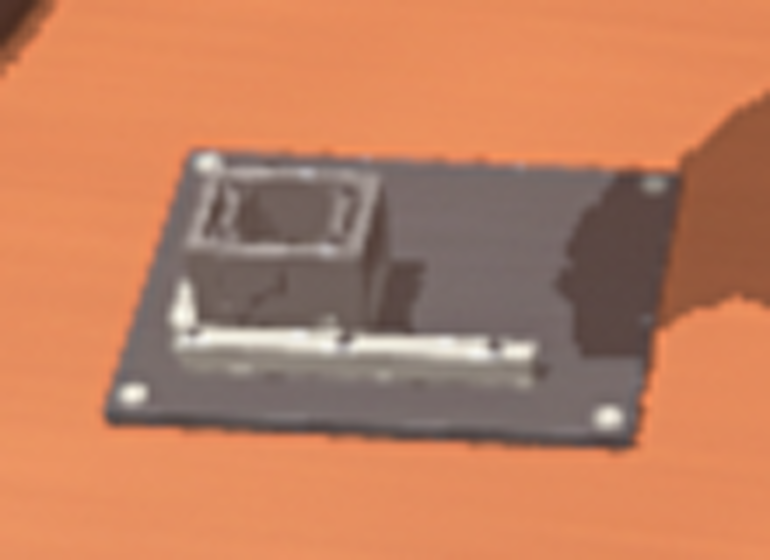

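```bash
python3 - <<'E'
from h import *
d=np.load('w17.npy',allow_pickle=True).item();T=tcpT(d['o'])
f=lambda A,z:ray(d['c'],(np.array(A,float)+.5)/2.1-.5+[150,50],z,T)
def pl(P):
    q=P-P0;c,s=np.cos(PY),np.sin(PY);return np.round(np.c_[c*q[:,0]+s*q[:,1],-s*q[:,0]+c*q[:,1]]*1000,1)
print('sole',pl(f([[308,83],[463,83],[457,288],[315,288]],.060)))
print('rail long inner end',pl(f([[317,430],[317,310]],.022)),'short outer/inner end',pl(f([[482,62],[482,91]],.022)))
print('plate corners',pl(f([[218,10],[647,8],[600,502],[241,504]],.008)))
E
```

```text
sole [[ 44.6 -68.5]
 [ -4.7 -68.4]
 [ -5.5  -3.2]
 [ 43.2  -3.2]]
rail long inner end [[44.4 61.1]
 [43.9 11.1]] short outer/inner end [[-16.6 -78.9]
 [-17.1 -69.2]]
plate corners [[ 79.7 -98.3]
 [-79.  -98.9]
 [-80.5  99.8]
 [ 79.1 100.5]]
```

The corners read within about 1 mm of both rails, with perhaps 1° of yaw. There's plenty of time, so I press once more, toward the front end of the cheek and then on the end.

```bash
python3 - <<'E'
from h import *
delta(target(plate(-45,-16,100),np.pi/2+PY,0,0))
E
```

```text
xyz mm [47.3 76.8 53.6] rot [ 0.1  -0.01 -0.1 ]
```

```bash
python3 -m inch '{"xyz":[[0.02,0.04,0],[0.047,0.077,0],[0.047,0.077,0.05],[0.047,0.077,0.1],[0.047,0.077,0.14],[0.047,0.077,0.14],[0.047,0.065,0.14],[0.047,0.055,0.14],[0.047,0.055,0.14]],"rot":[[0,0,0],[0,0,0],[0,0,0],[0,0,0],[0,0,0],[0,0,0],[0,0,0],[0,0,0],[0,0,0]],"fingers":[0,0,0,0,0,0,0,0,0]}'; python3 -m inch '{"xyz":[[0,-0.002,0],[0,-0.002,0]],"rot":[[0,0,0],[0,0,0]],"fingers":[0,0]}'; python3 - <<'E'
from h import *
o=arm.observe()
d=o['tcp_pos']-P0;c,s=np.cos(PY),np.sin(PY);print('plate',c*d[0]+s*d[1],-s*d[0]+c*d[1])
E
```

```text
time_s: 32.4
tcp_pos: [0.5013, -0.223, 0.0231]
ee_rot: [3.142, -0.002, -1.481]
ft_force: [-0.7, -0.2, 0.1]
grip_width: 0.0005
time_s: 32.65
tcp_pos: [0.5016, -0.2223, 0.0218]
ee_rot: [3.14, -0.0, -1.482]
ft_force: [-1.2, -0.7, -0.5]
grip_width: -0.0002
plate -0.020819606279253722 -0.01500256757989693
```

```bash
python3 -m inch '{"xyz":[[0,-0.002,0],[0,-0.002,0]],"rot":[[0,0,0],[0,0,0]],"fingers":[0,0]}';  python3 -m inch '{"xyz":[[0,-0.001,0],[0,-0.001,0]],"rot":[[0,0,0],[0,0,0]],"fingers":[0,0]}'; python3 -m inch '{"xyz":[[0,-0.001,0],[0,-0.001,0]],"rot":[[0,0,0],[0,0,0]],"fingers":[0,0]}'; python3 - <<'E'
from h import *
o=arm.observe()
d=o['tcp_pos']-P0;c,s=np.cos(PY),np.sin(PY);print('plate',c*d[0]+s*d[1],-s*d[0]+c*d[1])
E
```

```text
time_s: 32.9
tcp_pos: [0.5028, -0.2222, 0.0216]
ee_rot: [3.138, -0.0, -1.482]
ft_force: [-4.5, -0.9, 3.2]
grip_width: 0.0002
time_s: 33.15
tcp_pos: [0.5031, -0.2221, 0.0217]
ee_rot: [3.137, -0.0, -1.482]
ft_force: [-10.6, 0.3, 6.5]
grip_width: -0.0002
time_s: 33.4
tcp_pos: [0.5033, -0.2221, 0.0217]
ee_rot: [3.135, -0.0, -1.482]
ft_force: [-14.1, 0.1, 10.0]
grip_width: 0.0
plate -0.01909000796968058 -0.014908914147848165
```

The stop positions at the two ends agree (-19.1 and -19.2 mm), so the cheek is parallel to the rail and touching it. One last nudge goes on the end.

```bash
python3 -m inch '{"xyz":[[0,0.01,0],[0,0.025,0],[0,0.025,-0.05],[-0.02,0.01,-0.09],[-0.045,-0.038,-0.09],[-0.045,-0.038,-0.09],[-0.045,-0.038,-0.04],[-0.045,-0.038,0],[-0.045,-0.038,0],[-0.045,-0.038,0]],"rot":[[0,0,0],[0,0,0],[0,0,0],[0,0,0],[0,0,0],[0,0,0],[0,0,0],[0,0,0],[0,0,0],[0,0,0]],"fingers":[0,0,0,0,0,0,0,0,0,0]}'; python3 - <<'E'
from h import *
delta(target(plate(19,12,13.5),np.pi/2+PY,0,0))
E
```

```text
time_s: 34.65
tcp_pos: [0.5398, -0.1745, 0.0232]
ee_rot: [3.141, -0.001, -1.482]
ft_force: [0.3, -0.3, 0.2]
grip_width: -0.0003
xyz mm [17.2  2.5  1.8] rot [ 0.02 -0.06 -0.07]
```

```bash
python3 -m inch '{"xyz":[[0.005,0.002,0],[0.01,0.002,0],[0.015,0.002,0],[0.018,0.002,0],[0.018,0.002,0]],"rot":[[0,0,0],[0,0,0],[0,0,0],[0,0,0],[0,0,0]],"fingers":[0,0,0,0,0]}'; python3 -m inch '{"xyz":[[0.002,0,0],[0.003,0,0],[0.003,0,0]],"rot":[[0,0,0],[0,0,0],[0,0,0]],"fingers":[0,0,0]}'; python3 -m inch '{"xyz":[[0.0015,0,0],[0.0015,0,0]],"rot":[[0,0,0],[0,0,0]],"fingers":[0,0]}'; python3 - <<'E'
from h import *
o=arm.observe()
d=o['tcp_pos']-P0;c,s=np.cos(PY),np.sin(PY);print('plate',c*d[0]+s*d[1],-s*d[0]+c*d[1])
E
```

```text
time_s: 35.28
tcp_pos: [0.5389, -0.1921, 0.0215]
ee_rot: [3.14, 0.0, -1.482]
ft_force: [0.6, 0.9, 0.6]
grip_width: -0.0
time_s: 35.65
tcp_pos: [0.5392, -0.1949, 0.0215]
ee_rot: [3.14, -0.0, -1.482]
ft_force: [0.4, -0.5, -0.8]
grip_width: 0.0002
time_s: 35.9
tcp_pos: [0.5393, -0.1958, 0.0215]
ee_rot: [3.14, 0.001, -1.481]
ft_force: [-0.4, 3.8, 1.1]
grip_width: -0.0006
plate 0.019099865074247813 0.00805398238225323
```

```bash
python3 -m inch '{"xyz":[[0.001,0,0],[0.001,0,0]],"rot":[[0,0,0],[0,0,0]],"fingers":[0,0]}'; python3 -m inch '{"xyz":[[-0.01,0,0],[-0.03,0,0],[-0.04,0,-0.05],[-0.05,0,-0.1],[-0.06,0,-0.14],[-0.06,0,-0.14],[-0.06,0,-0.14]],"rot":[[0,0,0],[0,0,0],[0,0,0],[0,0,0],[0,0,0],[0,0,0],[0,0,0]],"fingers":[0,0,0,0,0,0,0]}'; python3 - <<'E'
from h import *
o,c=snap('wrist','w20.png')
p=c['pixels'][50:330,150:500];cv2.imwrite('pics/w20a.png',cv2.resize(p,None,fx=2.1,fy=2.1,interpolation=2)[:,:,::-1])
snap('scene','s20.png')
E
```

```text
time_s: 36.15
tcp_pos: [0.5393, -0.1958, 0.0216]
ee_rot: [3.14, 0.003, -1.481]
ft_force: [-1.8, 8.6, 4.0]
grip_width: -0.0001
time_s: 37.02
tcp_pos: [0.5341, -0.1369, 0.1609]
ee_rot: [3.139, 0.0, -1.481]
ft_force: [0.2, 0.2, -1.1]
grip_width: 0.0002
```

View pics/w20a.png

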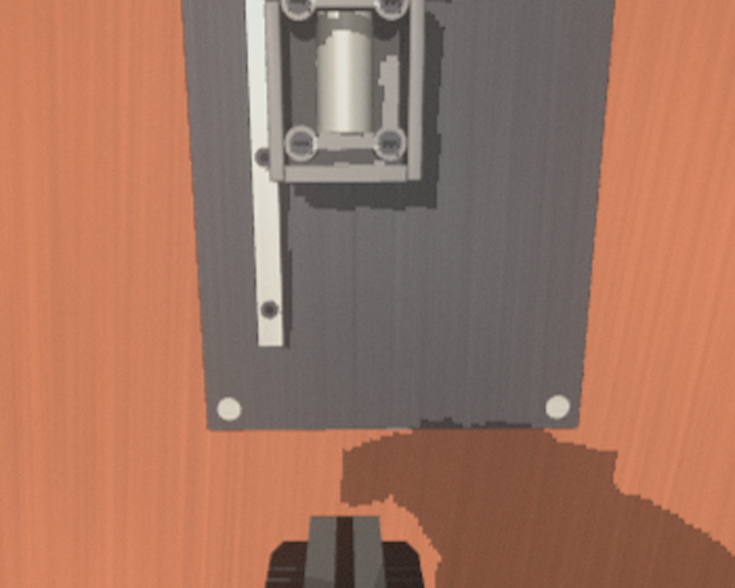

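View pics/s20.png

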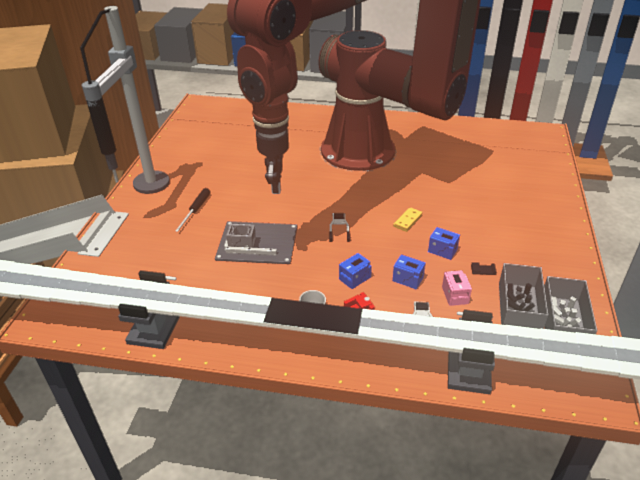

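The housing sits in the corner at about (240,233) with its sole up. Every other part is where it was, and the arm is clear, so I hand in.

```bash
python3 -c "
from rig import arm
print(arm.hand_in())"
```

```text
the job is handed in; nothing more can be done
None
```

The heel housing is lying flat on the strip-down plate, open sole and four screw posts straight up, pushed into the corner of the angle stop. I handed it in at about 37 s of the 67 s.

- **Turning over:** I picked it up across the cheeks and tipped it a quarter turn. I then set it on its rear end on the plate and let go. I took it again from the other side, tipped it another quarter turn and set it down flat. Then I pushed it home with closed fingers, first against the long rail and then the short one, repeating both.
- **Long rail:** the fingers stopped at the same place near both ends of the cheek (-19.1 and -19.2 mm in the plate frame), with 11–14 N of resistance. That means the side is parallel to the rail and touching it.
- **Short rail:** both pushes stopped at 8.0 mm in the plate frame, with 17 N and then about 9 N.
- **Disagreement:** before the last pushes, the corners read in the wrist picture suggested about 1 mm of gap at the short rail and about 1° of skew. That is within the calibration error, and the contact readings do not show it. I did not measure the corners again afterwards.
- **Other parts:** in the last scene picture they lie where they did at the start. I compared this by eye only. The arm was clear of everything at hand-in.
- **Slip:** my first move was typed in millimetres instead of metres. The per-row limit kept it short and nothing was touched.

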